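# Pack the training caddy

## Task

Pack the caddy for the next session: slide the large star-rimmed spinlock collar down over the caddy's post, wide star flange downward as it lies now, then the small star-rimmed collar on top of it; set the large ball in the round ring seat, and lay the short hex dumbbell flat in the cradle, inside its low walls. Leave the plain round collar, the small ball and the long hex dumbbell where they lie.

Things in the scene. Friction and masses are not known exactly. Their poses are not given: they have to be found in the camera images.
- large_star_collar: Large spinlock collar, dark steel, loose, lying flat: a six-lobed star flange 72 mm across and 12 mm thick, with a smooth round hub 42 mm in diameter and 18 mm tall on top of it (30 mm high in all) and a 28 mm through bore. About 0.2 kg. Origin: centre of its underside, on the bore's axis; z up. Easily gripped across the hub.
- small_star_collar: Small spinlock collar, dark steel, loose, lying flat: a six-lobed star flange 54 mm across and 12 mm thick, with a round hub 38 mm in diameter and 18 mm tall on top (30 mm high in all), 28 mm through bore. About 0.1 kg. Origin: centre of its underside; z up.
- plain_collar: Plain collar that does NOT belong in the caddy: dark steel, smooth round flange 68 mm in diameter (no lobes) and 12 mm thick, hub 42 mm in diameter and 18 mm tall, 28 mm bore. Origin: centre of its underside; z up.
- large_ball: Large smooth grey massage ball, 64 mm in diameter, firm, loose on the table, about 0.1 kg; it can roll if pushed. Origin: its centre (32 mm above what it lies on).
- small_ball: Small smooth grey ball that does NOT belong in the caddy, 40 mm in diameter, loose; it can roll if pushed. Origin: its centre.
- short_dumbbell: Short hex dumbbell, loose, lying on flats of its heads, about 0.5 kg, 120 mm long: two hexagonal dark heads (40 mm across flats, 46 mm across corners, 22 mm long) joined by a round steel handle 18 mm in diameter with 76 mm free between the heads. Origin: its centre, on the handle's axis, 20 mm above what it lies on; x along the handle.
- long_dumbbell: Long hex dumbbell that does NOT belong in the caddy: 156 mm long, heads 52 mm across flats and 28 mm long, handle 22 mm in diameter. Origin: its centre; x along the handle.
- post_insert: Fixed white plate in the caddy, 150 (x) by 100 (y) by 6 mm, with an upright steel post in its middle, 12 mm in diameter, its top at z = 72 mm. Origin: centre of the plate's underside, z up; plate top at z = 6 mm. The three inserts stand in varying order, 112 mm apart along y, in a low fixed tray (rim 12 mm above the table, nothing between inserts); their undersides are 6 mm above the table.
- seat_insert: Fixed white plate in the caddy, 150 (x) by 100 (y) by 6 mm, with a round ring in its middle, 80 mm outer and 48 mm inner diameter, 18 mm high (top at z = 24 mm). The large ball rests on the ring's inner edge, its centre then at about z = 45 mm. Origin: centre of the plate's underside, z up.
- cradle_insert: Fixed white plate in the caddy, 150 (x) by 100 (y) by 6 mm, with low walls rising 14 mm above it: two end walls, and short side walls beside the heads only; the middle 80 mm of the sides is open for the fingers. Inside it is 140 mm (x) by 66 mm (y). The dumbbell lies along x, its centre then at z = 26 mm. Origin: centre of the plate's underside, z up.
Not all that is in view belongs to the job. Leave any purple look-alike of the large_star_collar alone.

How it is judged:
At the end, for the whole second after the job is handed in: Large star collar flat on the post's plate, small one flat on it (each within 12 mm of the post's axis, tilt < 0.15, height +-5 mm); ball within 12 mm of the ring's axis, height +-7 mm; short dumbbell in the cradle +-15 mm, +-0.3 rad, height +-5 mm; all at rest; look-alikes moved < 30 mm (horizontal distance between each of large_star_collar, small_star_collar and post_insert below 0.012 m and angle between each of large_star_collar, small_star_collar's own z axis and vertical below 0.15 rad and z of large_star_collar in the frame of post_insert between 0.001 and 0.011 m and z of small_star_collar in the frame of post_insert between 0.031 and 0.041 m and horizontal distance between large_ball and seat_insert below 0.012 m and z of large_ball in the frame of seat_insert between 0.038 and 0.052 m and x of short_dumbbell in the frame of cradle_insert between -0.015 and 0.015 m and y of short_dumbbell in the frame of cradle_insert between -0.015 and 0.015 m and z of short_dumbbell in the frame of cradle_insert between 0.021 and 0.031 m and angle between the x axis of short_dumbbell and the x axis of cradle_insert, either way round below 0.3 rad and linear speed of each of large_star_collar, small_star_collar, large_ball, short_dumbbell below 0.02 m/s and angular speed of each of large_star_collar, small_star_collar, large_ball, short_dumbbell below 0.3 rad/s and distance of each of plain_collar, small_ball, long_dumbbell from where it was at the start of the episode below 0.03 m); the robot touches nothing.
It fails at once if the plain collar is pushed or moved more than 30 mm (distance of plain_collar from where it was at the start of the episode above 0.03 m).
It fails at once if the small ball is pushed or moved more than 30 mm (distance of small_ball from where it was at the start of the episode above 0.03 m).
It fails at once if the long dumbbell is pushed or moved more than 30 mm (distance of long_dumbbell from where it was at the start of the episode above 0.03 m).
It also fails if it takes over 112 s, if anything falls off the work surface, if the arm or the gripper's body presses on something with over 40 N, if the wrist force passes 120 N, or if a joint passes its speed limit or range.

## Robot

A 6-joint arm with a two-finger parallel gripper is mounted at the origin on the work surface. World frame = base frame: x ahead of the robot, y to its left, z up, the work surface at z = 0. Lengths are in m, angles in rad, forces in N, time in s.
With the tool pointing down it reaches from about 0.275 to 0.875 m from the base axis. Payload 12.5 kg.
Tool frame: the origin (TCP) lies between the finger pads; the fingertips stand manip.tcp_to_tips ahead of it and the grasp point (between the pads) is the TCP (manip.tcp_to_tips is the distance from the TCP to the fingertips, in m); z points along the fingers, y is the direction in which the jaws open and shut (so a half turn about z gives the same grasp; the last joint's range is limited). The gripper opens to 85 mm and grips with 20 to 120 N. Pads are 22 mm wide; open, the fingers measure 114 mm over their backs; the gripper's body (76 mm by 85 mm) begins 54 mm behind the grasp point. The pads swing forward as they close: fully open they stand 13 mm farther back than shut.
Start: joints at [1.256, 0.351, 1.652, -0, 1.139, -0.085], TCP at [0.125, 0.536, 0.25] pointing down, gripper open.
Joint ranges: [-2.75, 2.75], [-0.79, 2.1], [0.01, 2.65], [-1.57, 4.71], [0.07, 3.14], [-2.87, 2.87]. Speed limits (rad/s): [2.22, 2.22, 2.79, 3.14, 3.14, 3.14].

## Interface

Orientations are given as a unit quaternion [w, x, y, z].
In Python, from station import manip, viewer gives the robot as it stands.
- The arm moves only by the shell command python3 -m jog 'ROWS' [OPENING] [FORCE]. ROWS is JSON, a list of rows, each an object of numbers: "x", "y", "z": the shift along the tool's x, y, z in cm; "ax", "ay", "az": the turn, a rotation vector about the tool's x, y, z in degrees. In form: [{"x": .., "y": .., "z": .., "ax": .., "ay": .., "az": ..}, ...]. A call has 1 to 12 rows; each row is the pose to reach, as a shift and turn from the pose commanded when the call began, along the tool's axes at that moment; what a row does not reach only later rows make up. A row lasts 1/10 s, in which the tool goes at most 50 mm and 8.59 degrees, less where a joint would pass 70% of its speed; a pose out of reach is approached as far as the arm can. A call with a gripper value outside its range is refused whole. OPENING is the gripper command: -1 is fully open, 1 is shut, values between are in proportion, set as the call begins (- or left out, the last holds). The fingers move at their own pace and stop on an object; FORCE is the grip in N (left out, the last holds). Time passes only in rows, so rows that repeat a pose let the fingers close. It gives the time, the measured TCP pose, the force and the opening at its end, in the units of the state.
- manip.get_state(): the state, without advancing time (a new reading comes with each control period).
- viewer.get_image(name): name is "scene" or "top"; returns (picture, depth): 400x640x3 uint8, blue, green, red; 400x640 float32, m along the optical axis (not along the pixel's ray), 0 where there is no reading.
- viewer.camera_model(name): a dict with "camera_matrix" (3x3 intrinsics, pixels), "k1" (the pictures are not rectified: a ray, as slopes to the right and down, at radius r is drawn at 1 + k1 r^2 times it, then the intrinsics apply), "rvec" (rotation vector, rad) and "tvec" (3), from world to camera coordinates, as OpenCV has them. Camera axes: x right, y down, z forward; pixel columns grow to the right and rows downward; lengths in m; the calibration is good to about 2 mm. A picture is of the moment at which its call begins. camera_model takes no time and is no camera call.
- manip.finish_job(): hands the job in, once; it reports no verdict.
Trained networks look in the newest picture that a camera, given by its name, has taken for a name from the list of things; names that differ only in an ending like _2 or _b are one class to them, and where a whole thing is asked for, a point or a joint stands for the part that bears it (a point fixed in the world has none). Each returns a list of dicts, best first, with "p" (0 to 1); they miss things now and then, are a little off and sometimes report something else, mostly with a low value. They report only what shows in the picture. A call takes as long as a camera call. They do not tell look-alikes from the thing itself.
- viewer.look_for(camera, label): "position" ([column, row] in pixels, amid what is visible of it).
- viewer.cut_out(camera, label): "mask" (400x640 bool, what is visible of it) and "position" ([column, row] in pixels, amid what is visible of it).
The state is a dict: "time_s": time; "joints": joint angles; "joint_vel": joint speeds; "tau": joint torques, N m; "eef_pos": TCP position; "ee_rot": TCP orientation; "ft_force": force on the tool from outside, world axes, zero at the start; "wrist_torque": the same for the moment, N m; "opening": opening from 0.0 (shut) to 1.0 (fully open).
Only numpy, scipy, OpenCV 4.12 (cv2) and the standard library are available. Lean on these libraries where they do the work, as an engineer would, in place of code of your own. Each camera call takes 0.05 s, during which the arm holds its last target.

## Working session

There is one attempt and no reset: what is moved stays moved. The work goes in short steps, Python scripts to look and compute and a shell command to move; the robot and the scene stay as the last step left them, time stands still between calls to the robot, and variables do not carry over. Pictures are saved under pics/ and viewed, and the job is handed in when it is done.

```bash
ls; mkdir -p pics; python3 - <<'E'
from station import manip, viewer
import cv2
print(manip.get_state(), manip.tcp_to_tips)
for n in("scene","top"):
    im,d=viewer.get_image(n); cv2.imwrite(f"pics/{n}0.png",im); print(viewer.camera_model(n))
E
```

```text
pics
{'time_s': 0.0, 'joints': array([ 1.25643699e+00,  3.51262740e-01,  1.65246635e+00, -1.16404587e-05,
        1.13912138e+00, -8.45808757e-02]), 'joint_vel': array([ 0.00114992, -0.00119325,  0.00068147, -0.0008678 ,  0.0008597 ,
       -0.00090071]), 'tau': array([ 9.38602025e-04, -5.06109953e+01, -2.91401231e+01, -9.31949080e-05,
        4.52233362e-03,  2.70357867e-05]), 'eef_pos': array([0.12513277, 0.5352332 , 0.24972784]), 'ee_rot': array([-1.19438506e-04,  1.14634206e-01,  9.93407572e-01, -6.17486990e-04]), 'ft_force': array([-0.25526087,  0.39725596, -0.89988449]), 'wrist_torque': array([ 0.00907187,  0.00021079, -0.0024225 ]), 'opening': 1.0006165951760262} 0.019
{'camera_matrix': array([[372.65181308,   0.        , 322.09839901],
       [  0.        , 372.65181308, 200.68243103],
       [  0.        ,   0.        ,   1.        ]]), 'k1': -0.05050653485194467, 'rvec': array([ 1.62290848,  1.72840906, -0.86414363]), 'tvec': array([ 0.0173002 , -0.25905697,  1.3665744 ])}
{'camera_matrix': array([[515.65832895,   0.        , 318.92024043],
       [  0.        , 515.65832895, 203.08279029],
       [  0.        ,   0.        ,   1.        ]]), 'k1': -0.007981407267649052, 'rvec': array([ 2.2119005 , -2.1761499 ,  0.09102996]), 'tvec': array([-0.01738281,  0.49549646,  1.11909469])}
```

View pics/scene0.png

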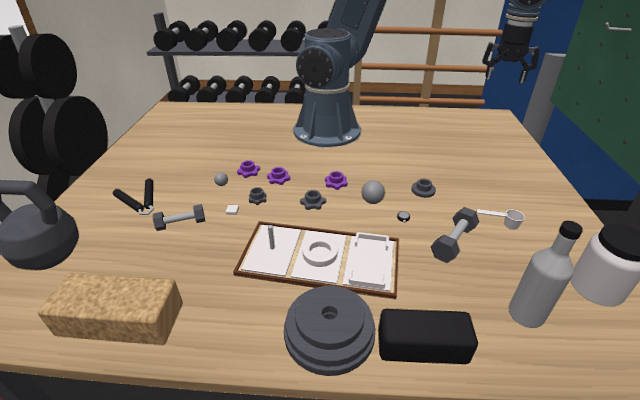

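View pics/top0.png

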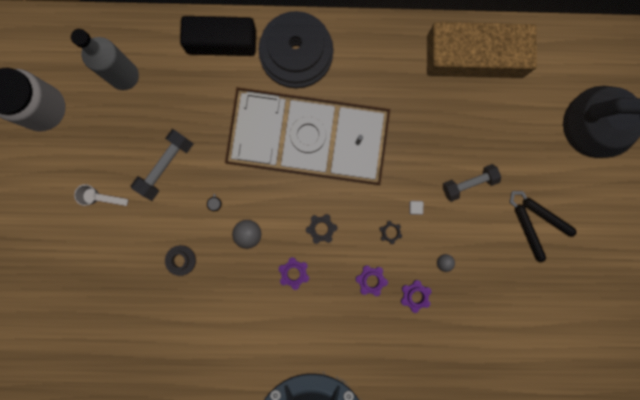

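Scene: short dumbbell is at (180,217), large star collar at (313,199), small star at (257,195), large ball at (373,191). Top view: the same at (472,182), (321,229), (391,232), (247,234); the caddy is at (308,136), with cradle, seat and post from left to right.

```bash
cat > h.py <<'E'
import numpy as np, cv2
from station import manip, viewer
def cam(n):
    m=viewer.camera_model(n); R,_=cv2.Rodrigues(np.array(m["rvec"])); return np.array(m["camera_matrix"]),m["k1"],R,np.array(m["tvec"])
def slopes(n,uv):
    K,k1,R,t=cam(n); uv=np.atleast_2d(uv).astype(float)
    return cv2.undistortPoints(uv[:,None,:],K,np.array([k1,0,0,0,0]))[:,0]
def onplane(n,uv,z):
    K,k1,R,t=cam(n); s=slopes(n,uv); d=np.c_[s,np.ones(len(s))]@R; c=-R.T@t
    return c+d*((z-c[2])/d[:,2])[:,None]
def fromdepth(n,uv,dep):
    K,k1,R,t=cam(n); s=slopes(n,uv); p=np.c_[s,np.ones(len(s))]*np.asarray(dep)[:,None]
    return (p-t)@R
def cloud(n,d,mask=None):
    m=d>0
    if mask is not None: m&=mask
    v,u=np.nonzero(m); uv=np.c_[u,v]; return uv,fromdepth(n,uv,d[v,u])
E
cat > m.py <<'E'
from h import *
L="large_star_collar small_star_collar plain_collar large_ball small_ball short_dumbbell long_dumbbell post_insert seat_insert cradle_insert".split()
for n in("top","scene"):
    im,d=viewer.get_image(n)
    for l in L:
        for r in viewer.cut_out(n,l)[:4]:
            if r["p"]<.3: continue
            uv,P=cloud(n,d,r["mask"])
            col=im[r["mask"]].mean(0).astype(int)
            np.savez(f"c_{n}_{l}_{int(r['position'][0])}.npz",uv=uv,P=P,mask=r["mask"])
            print(n,l,round(r["p"],2),np.round(r["position"]),len(P),col,np.round(np.median(P,0),3) if len(P) else "", np.round(np.percentile(P,[2,98],axis=0),3).tolist() if len(P) else "")
E
python3 m.py
```

```text
top large_star_collar 0.97 [325. 229.] 549 [48 52 60] [ 0.439 -0.015  0.012] [[0.41, -0.046, -0.003], [0.468, 0.018, 0.031]]
top large_star_collar 0.97 [422. 302.] 532 [96 45 82] [ 0.295 -0.224  0.013] [[0.264, -0.254, -0.0], [0.324, -0.197, 0.031]]
top large_star_collar 0.85 [294. 279.] 589 [96 50 87] [0.34  0.044 0.012] [[0.309, 0.016, -0.003], [0.37, 0.074, 0.032]]
top large_star_collar 0.7 [365. 278.] 570 [97 48 86] [ 0.328 -0.124  0.012] [[0.297, -0.156, 0.001], [0.357, -0.094, 0.032]]
top plain_collar 0.84 [183. 263.] 632 [42 44 49] [0.365 0.289 0.012] [[0.334, 0.263, 0.003], [0.395, 0.322, 0.032]]
top large_ball 0.87 [243. 233.] 680 [66 68 72] [0.425 0.144 0.054] [[0.397, 0.118, 0.033], [0.453, 0.174, 0.064]]
top small_ball 0.71 [447. 264.] 270 [63 66 70] [ 0.37  -0.283  0.033] [[0.353, -0.303, -0.0], [0.387, -0.268, 0.041]]
top short_dumbbell 0.93 [471. 183.] 857 [53 57 62] [ 0.546 -0.348  0.028] [[0.51, -0.404, -0.001], [0.583, -0.285, 0.043]]
top short_dumbbell 0.35 [183. 266.] 655 [42 45 50] [0.365 0.291 0.012] [[0.334, 0.263, 0.003], [0.395, 0.324, 0.032]]
top long_dumbbe
[... 1503 characters left out ...]
10 109 112] [ 0.38  -0.284  0.028] [[0.362, -0.303, 0.008], [0.388, -0.269, 0.039]]
scene short_dumbbell 0.91 [179. 217.] 596 [100  98 101] [ 0.552 -0.347  0.026] [[0.52, -0.398, 0.001], [0.586, -0.286, 0.041]]
scene long_dumbbell 0.84 [455. 238.] 1209 [86 84 87] [0.593 0.327 0.035] [[0.507, 0.276, -0.001], [0.65, 0.393, 0.052]]
scene post_insert 0.82 [274. 250.] 2151 [210 211 219] [ 0.643 -0.089  0.011] [[0.563, -0.144, 0.006], [0.709, -0.039, 0.061]]
scene seat_insert 0.89 [317. 256.] 2238 [205 206 213] [0.667 0.02  0.012] [[0.571, -0.032, 0.006], [0.721, 0.071, 0.031]]
scene cradle_insert 0.83 [370. 264.] 2467 [207 208 216] [0.666 0.131 0.012] [[0.585, 0.081, 0.006], [0.738, 0.18, 0.026]]
```

```bash
cat > f.py <<'E'
from h import *
from scipy.optimize import least_squares
pic={n:viewer.get_image(n) for n in("top","scene")}
C={n:cloud(n,pic[n][1])[1] for n in pic}
def near(P,c,r,z0,z1):
    return P[(np.hypot(P[:,0]-c[0],P[:,1]-c[1])<r)&(P[:,2]>z0)&(P[:,2]<z1)]
def mec(Q): 
    c,r=cv2.minEnclosingCircle(Q[:,:2].astype(np.float32)); return np.round([*c,r],4)
for nm,c in dict(large=(.441,-.014),small=(.437,-.167),plain=(.366,.291)).items():
    for n in C:
        Q=near(C[n],c,.03,.026,.036); c2=mec(Q)[:2]; print(nm,n,"hub",len(Q),mec(Q),Q[:,:2].mean(0).round(4), "flange",mec(near(C[n],c2,.045,.008,.036)))
for nm,c,r in(("ball",(.427,.145),.032),("sball",(.371,-.284),.02)):
    for n in C:
        Q=near(C[n],c,r*1.1,.01,.07)
        s=least_squares(lambda p:np.linalg.norm(Q-p,axis=1)-r,[*c,r],loss="soft_l1",f_scale=.002); print(nm,n,s.x.round(4),np.sqrt(np.mean(s.fun**2)).round(4))
for nm,c,r,z0 in(("short",(.546,-.346),.075,.012),("long",(.57,.335),.1,.012),("shorthigh",(.546,-.346),.075,.034)):
    for n in C:
        Q=near(C[n],c,r,z0,.06); (a,b,ang)=cv2.minAreaRect(Q[:,:2].astype(np.float32)); Z=Q[:,:2]-Q[:,:2].mean(0); w=np.linalg.svd(Z,full_matrices=False)[2][0]
        print(nm,n,np.round(a,4),np.round(b,4),round(ang,1),"pca dir",w.round(3),np.rad2deg(np.arctan2(w[1],w[0])).round(1))
# caddy
T=C["top"]
for nm,c in(("post",(.634,-.091)),("seat",(.646,.02)),("cradle",(.66,.13))):
  for n in C:
    import glob
    f=glob.glob(f"c_{n}_{nm}_insert_*.npz")[0]; P=np.load(f)["P"]
    Q=P[(P[:,2]>.008)]; (a,b,ang)=cv2.minAreaRect(Q[:,:2].astype(np.float32)); print(nm,n,np.round(a,4),np.round(b,4),round(ang,2), "z hist",np.percentile(P[:,2],[50,90]).round(4))
for n in C:
    Q=near(C[n],(.646,.02),.048,.025,.04); print("ring",n,len(Q),mec(Q),Q[:,:2].mean(0).round(4))
    Q=near(C[n],(.634,-.091),.05,.03,.1); print("post",n,len(Q),Q.mean(0).round(4),Q.min(0).round(4),Q.max(0).round(4))
    Q=near(C[n],(.66,.13),.1,.0215,.04); Q=Q[Q[:,1]>.075];print("cradlewalls",n,len(Q),[np.round(v,4) for v in cv2.minAreaRect(Q[:,:2].astype(np.float32))])
E
python3 f.py
python3 - <<'E'
import cv2
im=cv2.imread('pics/top0.png'); cv2.imwrite('pics/tcrop.png',cv2.resize(im[80:320,220:480],None,fx=2.5,fy=2.5,interpolation=cv2.INTER_CUBIC))
im=cv2.imread('pics/scene0.png'); cv2.imwrite('pics/scrop.png',cv2.resize(im[150:310,200:440],None,fx=3,fy=3,interpolation=cv2.INTER_CUBIC))
E
```

```text
large top hub 145 [ 0.4393 -0.0143  0.0207] [ 0.4387 -0.015 ] flange [ 0.4389 -0.0142  0.0353]
large scene hub 76 [ 0.4402 -0.0142  0.0222] [ 0.4404 -0.0137] flange [ 0.4398 -0.0137  0.0354]
small top hub 100 [ 0.4334 -0.1683  0.019 ] [ 0.4338 -0.1676] flange [ 0.4336 -0.1677  0.0262]
small scene hub 63 [ 0.4353 -0.168   0.0197] [ 0.4356 -0.1677] flange [ 0.4354 -0.1669  0.0263]
plain top hub 148 [0.3654 0.293  0.0208] [0.3647 0.292 ] flange [0.3641 0.2935 0.0337]
plain scene hub 74 [0.3646 0.2917 0.0226] [0.3656 0.2929] flange [0.3664 0.294  0.0348]
ball top [0.4248 0.1476 0.0307] 0.0014
ball scene [0.4234 0.148  0.0314] 0.0013
sball top [ 0.3688 -0.2874  0.0191] 0.0015
sball scene [ 0.3683 -0.2884  0.0197] 0.0014
short top [ 0.5462 -0.3452] [0.0462 0.1227] 22.0 pca dir [ 0.377 -0.926] -67.8
short scene [ 0.5494 -0.3452] [0.0433 0.1211] 21.1 pca dir [-0.386  0.922] 112.7
long top [0.5737 0.3355] [0.0602 0.1562] 56.5 pca dir [-0.832  0.555] 146.3
long scene [0.5738 0.3357] [0.0605 0.1596] 56.7 pca dir [ 0.828 -0.56 ] -34.1
shorthigh top [ 0.5466 -0.3453] [0.0317 0.1218] 22.4 pca dir 
[... 313 characters left out ...]
 0.0293]
seat scene [0.6433 0.0201] [0.1004 0.1577] 82.92 z hist [0.0121 0.0293]
cradle top [0.6603 0.1303] [0.1003 0.1512] 82.89 z hist [0.0114 0.0201]
cradle scene [0.6603 0.1299] [0.0982 0.1653] 83.15 z hist [0.0115 0.0226]
ring top 646 [0.6458 0.0191 0.0401] [0.6456 0.0187]
post top 47 [ 0.6304 -0.0913  0.0665] [ 0.6264 -0.0974  0.0318] [ 0.6377 -0.0857  0.0804]
cradlewalls top 294 [array([0.6599, 0.1302]), array([0.0763, 0.151 ]), np.float64(82.8127)]
ring scene 501 [0.6468 0.0206 0.0407] [0.6498 0.02  ]
post scene 100 [ 0.636  -0.0905  0.0565] [ 0.628  -0.0969  0.0301] [ 0.6405 -0.0855  0.0793]
cradlewalls scene 283 [array([0.6596, 0.1299]), array([0.0741, 0.1539]), np.float64(83.211)]
```

View pics/scrop.png

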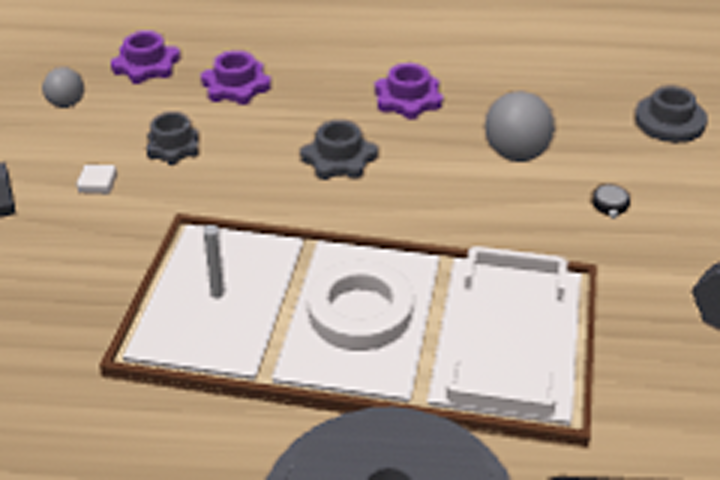

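View pics/tcrop.png

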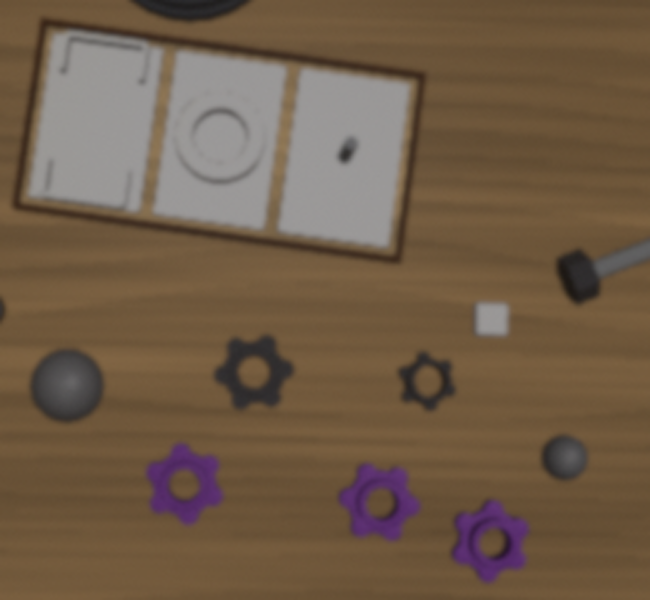

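```bash
cat > g.py <<'E'
import sys, numpy as np
from scipy.spatial.transform import Rotation as Ro
from station import manip
# g.py x y z [yaw of jaw axis deg, mod 180]  -> tool shift cm, rotvec deg
s=manip.get_state(); q=s["ee_rot"]; R=Ro.from_quat([q[1],q[2],q[3],q[0]])
a=list(map(float,sys.argv[1:])); yv=R.as_matrix()[:,1]; cur=np.degrees(np.arctan2(yv[1],yv[0]))
yaw=a[3] if len(a)>3 else cur
yaw=cur+((yaw-cur+90)%180-90); y=np.radians(yaw)
Y=np.array([np.cos(y),np.sin(y),0]);Z=np.array([0,0,-1.]);X=np.cross(Y,Z)
T=Ro.from_matrix(np.c_[X,Y,Z])
print("t",round(s["time_s"],2),"pos",s["eef_pos"].round(4),"yaw",round(cur,1),"j",s["joints"].round(2),"open",round(s["opening"],3))
print("shift cm",(R.inv().apply(np.array(a[:3])-s["eef_pos"])*100).round(2),"rot deg",np.degrees((R.inv()*T).as_rotvec()).round(2))
E
python3 g.py .4393 -.0142 .10 83; python3 g.py .4393 -.0142 .2 83
```

```text
t 1.3 pos [0.1253 0.5355 0.2503] yaw 76.8 j [ 1.26  0.35  1.65 -0.    1.14 -0.08] open 0.998
shift cm [-43.1  -46.38  15.03] rot deg [ 0.    0.   -6.16]
t 1.3 pos [0.1253 0.5355 0.2503] yaw 76.8 j [ 1.26  0.35  1.65 -0.    1.14 -0.08] open 0.998
shift cm [-43.1  -46.38   5.03] rot deg [ 0.    0.   -6.16]
```

```bash
python3 -m jog '[{"x":-3.6,"y":-3.9,"z":0.4,"az":-0.5},{"x":-7.2,"y":-7.7,"z":0.8,"az":-1},{"x":-10.8,"y":-11.6,"z":1.2,"az":-1.5},{"x":-14.4,"y":-15.5,"z":1.6,"az":-2},{"x":-18,"y":-19.3,"z":2,"az":-2.5},{"x":-21.6,"y":-23.2,"z":2.5,"az":-3},{"x":-25.2,"y":-27,"z":3,"az":-4},{"x":-28.8,"y":-31,"z":3.5,"az":-5},{"x":-32.4,"y":-35,"z":4,"az":-6},{"x":-36,"y":-38.8,"z":4.5,"az":-6.16},{"x":-39.6,"y":-42.6,"z":5,"az":-6.16},{"x":-43.1,"y":-46.4,"z":5,"az":-6.16}]' -1 40
python3 g.py .4393 -.0142 .07 83
```

```text
t 1.3 pos [0.1253 0.5355 0.2503] yaw 76.8 j [ 1.26  0.35  1.65 -0.    1.14 -0.08] open 0.998
shift cm [-43.1  -46.38  18.03] rot deg [ 0.    0.   -6.16]$[0]: bad value
```

```bash
python3 -m jog '[{"x":-3.6,"y":-3.9,"z":0.4,"ax":0,"ay":0,"az":-0.5},{"x":-7.2,"y":-7.7,"z":0.8,"ax":0,"ay":0,"az":-1},{"x":-10.8,"y":-11.6,"z":1.2,"ax":0,"ay":0,"az":-1.5},{"x":-14.4,"y":-15.5,"z":1.6,"ax":0,"ay":0,"az":-2},{"x":-18,"y":-19.3,"z":2,"ax":0,"ay":0,"az":-2.5},{"x":-21.6,"y":-23.2,"z":2.5,"ax":0,"ay":0,"az":-3},{"x":-25.2,"y":-27,"z":3,"ax":0,"ay":0,"az":-4},{"x":-28.8,"y":-31,"z":3.5,"ax":0,"ay":0,"az":-5},{"x":-32.4,"y":-35,"z":4,"ax":0,"ay":0,"az":-6},{"x":-36,"y":-38.8,"z":4.5,"ax":0,"ay":0,"az":-6.16},{"x":-39.6,"y":-42.6,"z":5,"ax":0,"ay":0,"az":-6.16},{"x":-43.1,"y":-46.4,"z":5,"ax":0,"ay":0,"az":-6.16}]' -1 40
python3 g.py .4393 -.0142 .07 83
```

```text
time_s: 2.5
eef_pos: [0.4223, 0.0141, 0.2015]
ee_rot: [0.0, 0.061, 0.998, 0.0]
ft_force: [0.4, 1.5, 0.1]
opening: 1.001
t 2.5 pos [0.4223 0.0141 0.2015] yaw 83.0 j [-0.08  0.19  2.01  0.    0.94 -1.53] open 1.001
shift cm [-2.03 -2.61 13.15] rot deg [ 0.01  0.02 -0.03]
```

```bash
python3 -m jog '[{"x":0,"y":0,"z":4,"ax":0,"ay":0,"az":0},{"x":0,"y":0,"z":8,"ax":0,"ay":0,"az":0},{"x":0,"y":0,"z":12,"ax":0,"ay":0,"az":0},{"x":0,"y":0,"z":13,"ax":0,"ay":0,"az":0},{"x":0,"y":0,"z":13,"ax":0,"ay":0,"az":0},{"x":0,"y":0,"z":13,"ax":0,"ay":0,"az":0}]' 
python3 g.py .4393 -.0142 .034 83
python3 - <<'E'
from h import *
im,d=viewer.get_image("scene");cv2.imwrite("pics/s1.png",cv2.resize(im[50:250,180:440],None,fx=3,fy=3))
E
```

```text
time_s: 3.1
eef_pos: [0.4226, 0.0163, 0.0729]
ee_rot: [0.001, 0.061, 0.998, -0.0]
ft_force: [-0.3, 0.0, 0.8]
opening: 0.998
t 3.1 pos [0.4226 0.0163 0.0729] yaw 83.0 j [-0.07  0.43  2.1   0.    0.61 -1.52] open 0.998
shift cm [-2.03 -2.83  3.9 ] rot deg [0.01 0.1  0.01]
```

View pics/s1.png

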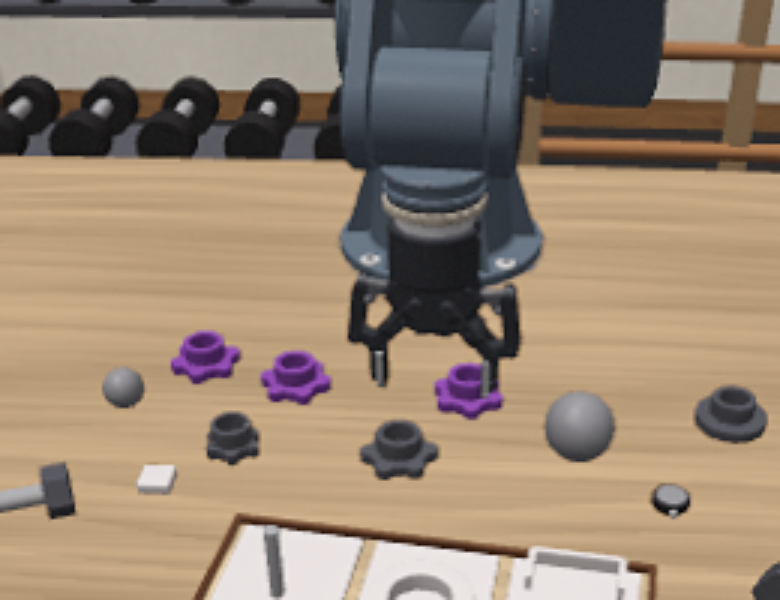

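The open gripper hovers short of the large star collar, which is at about (399,448) in the crop; the last row wasn't reached. I'll shift across, then descend.

```bash
python3 -m jog '[{"x":-2,"y":-2.8,"z":0,"ax":0,"ay":0.1,"az":0},{"x":-2.03,"y":-2.83,"z":0.5,"ax":0,"ay":0.1,"az":0},{"x":-2.03,"y":-2.83,"z":2.5,"ax":0,"ay":0.1,"az":0},{"x":-2.03,"y":-2.83,"z":3.9,"ax":0,"ay":0.1,"az":0},{"x":-2.03,"y":-2.83,"z":3.9,"ax":0,"ay":0.1,"az":0},{"x":-2.03,"y":-2.83,"z":3.9,"ax":0,"ay":0.1,"az":0}]' 
python3 g.py .4393 -.0142 .034 83
python3 - <<'E'
from h import *
im,d=viewer.get_image("scene");cv2.imwrite("pics/s2.png",cv2.resize(im[100:250,230:400],None,fx=4,fy=4))
E
```

```text
time_s: 3.75
eef_pos: [0.4388, -0.0141, 0.0336]
ee_rot: [-0.0, 0.061, 0.998, 0.0]
ft_force: [-0.7, 0.2, 0.4]
opening: 0.999
t 3.75 pos [ 0.4388 -0.0141  0.0336] yaw 83.0 j [-0.14  0.54  2.07 -0.    0.53 -1.59] open 0.999
shift cm [-0.05 -0.   -0.04] rot deg [ 0.   -0.04  0.  ]
```

View pics/s2.png

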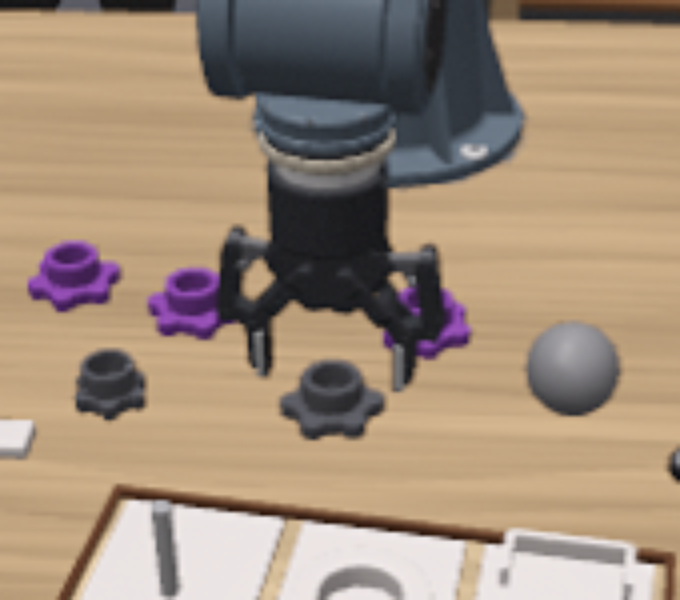

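The fingers straddle the hub (tips at 260,370 and 400,385 in the crop, hub top at 331,372). Closing.

```bash
python3 -m jog '[{"x":0,"y":0,"z":0,"ax":0,"ay":0,"az":0},{"x":0,"y":0,"z":0,"ax":0,"ay":0,"az":0},{"x":0,"y":0,"z":0,"ax":0,"ay":0,"az":0},{"x":0,"y":0,"z":0,"ax":0,"ay":0,"az":0},{"x":0,"y":0,"z":0,"ax":0,"ay":0,"az":0},{"x":0,"y":0,"z":0,"ax":0,"ay":0,"az":0},{"x":0,"y":0,"z":0,"ax":0,"ay":0,"az":0},{"x":0,"y":0,"z":0,"ax":0,"ay":0,"az":0}]' 1 40; python3 -m jog '[{"x":0,"y":0,"z":-2,"ax":0,"ay":0,"az":0},{"x":0,"y":0,"z":-5,"ax":0,"ay":0,"az":0},{"x":0,"y":0,"z":-9,"ax":0,"ay":0,"az":0},{"x":0,"y":0,"z":-12,"ax":0,"ay":0,"az":0},{"x":0,"y":0,"z":-12,"ax":0,"ay":0,"az":0},{"x":0,"y":0,"z":-12,"ax":0,"ay":0,"az":0}]' 
python3 g.py .6325 -.0918 .15 83
python3 - <<'E'
from h import *
im,d=viewer.get_image("scene");cv2.imwrite("pics/s3.png",cv2.resize(im[70:250,210:420],None,fx=3.5,fy=3.3))
P=cloud("scene",d)[1]
for lo,hi in((.10,.112),(.112,.122),(.122,.135)):
    Q=P[(abs(P[:,0]-.44)<.045)&(abs(P[:,1]+.014)<.045)&(P[:,2]>lo)&(P[:,2]<hi)]; print(lo,len(Q),Q.mean(0).round(4),Q.min(0).round(4),Q.max(0).round(4))
Q=P[(abs(P[:,0]-.44)<.045)&(abs(P[:,1]+.014)<.045)&(P[:,2]>.04)];print(np.percentile(Q[:,2],[0,1,5]))
E
```

```text
time_s: 4.6
eef_pos: [0.4386, -0.0143, 0.0332]
ee_rot: [-0.001, 0.061, 0.998, 0.0]
ft_force: [-1.6, 1.3, 10.2]
opening: 0.467
time_s: 5.2
eef_pos: [0.4385, -0.0143, 0.1526]
ee_rot: [-0.001, 0.061, 0.998, 0.0]
ft_force: [-0.3, 0.4, -1.7]
opening: 0.466
t 5.2 pos [ 0.4385 -0.0143  0.1526] yaw 83.0 j [-0.14  0.3   2.02 -0.    0.83 -1.59] open 0.466
shift cm [-20.2   -5.33   0.24] rot deg [-0.   -0.06 -0.  ]<stdin>:5: RuntimeWarning: Mean of empty slice.
  ret = um.true_divide(
Traceback (most recent call last):
ValueError: zero-size array to reduction operation minimum which has no identity
```

View pics/s3.png

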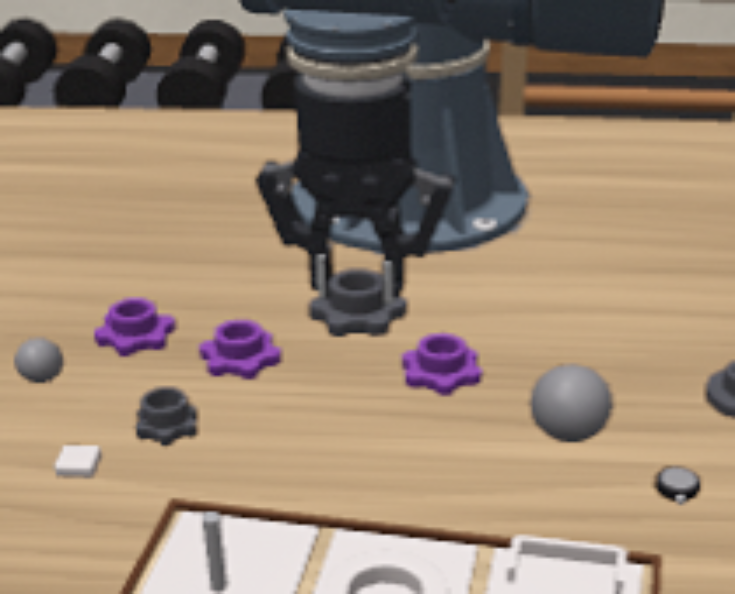

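The collar is held level at (357,300) in the crop. Carrying it over the post.

```bash
python3 -m jog '[{"x":-1.5,"y":-0.4,"z":0,"ax":0,"ay":0,"az":0},{"x":-4,"y":-1.1,"z":0,"ax":0,"ay":0,"az":0},{"x":-7,"y":-1.9,"z":0,"ax":0,"ay":0,"az":0},{"x":-10,"y":-2.7,"z":0,"ax":0,"ay":0,"az":0},{"x":-13,"y":-3.5,"z":0,"ax":0,"ay":0,"az":0},{"x":-16,"y":-4.2,"z":0,"ax":0,"ay":0,"az":0},{"x":-18.5,"y":-4.9,"z":0,"ax":0,"ay":0,"az":0},{"x":-19.8,"y":-5.2,"z":0,"ax":0,"ay":0,"az":0},{"x":-20.15,"y":-5.33,"z":0,"ax":0,"ay":0,"az":0},{"x":-20.15,"y":-5.33,"z":0,"ax":0,"ay":0,"az":0},{"x":-20.15,"y":-5.33,"z":0,"ax":0,"ay":0,"az":0}]' 
python3 g.py .632 -.0918 .05 83
cat > look.py <<'E'
from h import *; import sys
nm=sys.argv[1]; out=[]
for n,(r0,r1,c0,c1) in (("scene",(170,300,210,410)),("top",(80,210,220,420))):
    im,d=viewer.get_image(n); out.append(cv2.resize(im[r0:r1,c0:c1],None,fx=2,fy=2,interpolation=cv2.INTER_CUBIC)); np.save(f"d_{n}.npy",d)
cv2.imwrite(f"pics/{nm}.png",np.hstack(out))
E
python3 look.py p4
```

```text
time_s: 6.35
eef_pos: [0.6311, -0.0915, 0.1514]
ee_rot: [-0.002, 0.061, 0.998, 0.0]
ft_force: [0.6, 0.1, -3.0]
opening: 0.466
t 6.35 pos [ 0.6311 -0.0915  0.1514] yaw 83.0 j [-0.22  0.62  1.49 -0.    1.04 -1.67] open 0.466
shift cm [-0.13 -0.03 10.14] rot deg [ 0.01 -0.21 -0.  ]
```

View pics/p4.png

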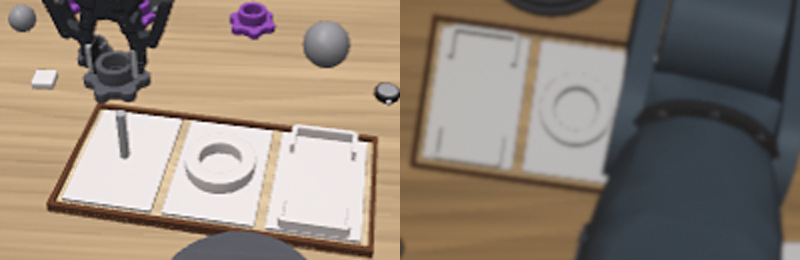

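```bash
python3 - <<'E'
from h import *
d=np.load("d_scene.npy"); P=cloud("scene",d)[1]
Q=P[(np.hypot(P[:,0]-.632,P[:,1]+.091)<.06)&(P[:,2]>.09)]
for lo in np.arange(.1,.16,.006):
    S=Q[(Q[:,2]>lo)&(Q[:,2]<=lo+.006)]
    if len(S)>3: print(lo.round(3),len(S),S.min(0).round(4),S.max(0).round(4),S.mean(0).round(4))
E
```

```text
0.118 65 [ 0.6267 -0.1252  0.1182] [ 0.6656 -0.0556  0.1239] [ 0.6523 -0.0857  0.1213]
0.124 182 [ 0.6167 -0.1261  0.124 ] [ 0.6653 -0.0556  0.13  ] [ 0.6474 -0.0901  0.1282]
0.13 103 [ 0.6156 -0.1218  0.13  ] [ 0.6644 -0.0568  0.1359] [ 0.6424 -0.0881  0.1321]
0.136 80 [ 0.6152 -0.1223  0.1361] [ 0.6541 -0.0635  0.142 ] [ 0.6379 -0.091   0.1391]
0.142 155 [ 0.611  -0.1257  0.142 ] [ 0.652 -0.058  0.148] [ 0.6355 -0.0921  0.1457]
0.148 65 [ 0.6138 -0.125   0.148 ] [ 0.6503 -0.0577  0.1536] [ 0.6353 -0.0929  0.1501]
0.154 47 [ 0.619  -0.1246  0.1541] [ 0.6452 -0.0569  0.16  ] [ 0.6367 -0.0891  0.1572]
```

```bash
python3 -m jog '[{"x":-0.1,"y":-0.03,"z":1,"ax":0,"ay":-0.2,"az":0},{"x":-0.13,"y":-0.03,"z":3,"ax":0,"ay":-0.2,"az":0},{"x":-0.13,"y":-0.03,"z":5,"ax":0,"ay":-0.2,"az":0},{"x":-0.13,"y":-0.03,"z":7,"ax":0,"ay":-0.2,"az":0},{"x":-0.13,"y":-0.03,"z":8.5,"ax":0,"ay":-0.2,"az":0},{"x":-0.13,"y":-0.03,"z":9.5,"ax":0,"ay":-0.2,"az":0},{"x":-0.13,"y":-0.03,"z":10.1,"ax":0,"ay":-0.2,"az":0},{"x":-0.13,"y":-0.03,"z":10.3,"ax":0,"ay":-0.2,"az":0},{"x":-0.13,"y":-0.03,"z":10.4,"ax":0,"ay":-0.2,"az":0},{"x":-0.13,"y":-0.03,"z":10.4,"ax":0,"ay":-0.2,"az":0},{"x":-0.13,"y":-0.03,"z":10.4,"ax":0,"ay":-0.2,"az":0}]' 
python3 g.py .632 -.0918 .045 83; python3 look.py p5
```

```text
time_s: 7.55
eef_pos: [0.6334, -0.0923, 0.0488]
ee_rot: [0.001, 0.061, 0.998, -0.0]
ft_force: [-1.1, -0.4, -0.9]
opening: 0.465
t 7.55 pos [ 0.6334 -0.0923  0.0488] yaw 83.0 j [-0.22  0.76  1.53  0.    0.85 -1.67] open 0.465
shift cm [0.15 0.03 0.38] rot deg [-0.01  0.15 -0.01]
```

View pics/p5.png

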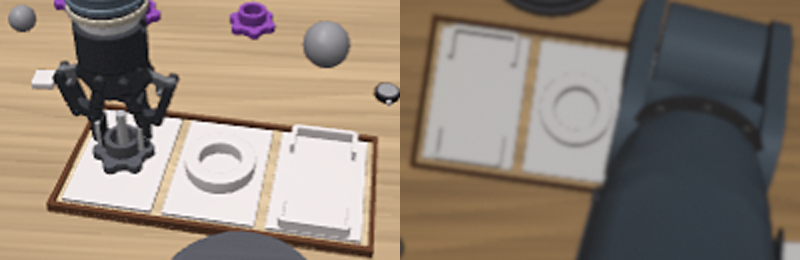

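The post shows through the bore (122,120). Lowering the last 3 mm and releasing.

```bash
python3 -m jog '[{"x":0.1,"y":0,"z":0.2,"ax":0,"ay":0.1,"az":0},{"x":0.1,"y":0,"z":0.3,"ax":0,"ay":0.1,"az":0},{"x":0.1,"y":0,"z":0.3,"ax":0,"ay":0.1,"az":0}]'; python3 -m jog '[{"x":0,"y":0,"z":0,"ax":0,"ay":0,"az":0},{"x":0,"y":0,"z":0,"ax":0,"ay":0,"az":0},{"x":0,"y":0,"z":0,"ax":0,"ay":0,"az":0},{"x":0,"y":0,"z":0,"ax":0,"ay":0,"az":0},{"x":0,"y":0,"z":0,"ax":0,"ay":0,"az":0}]' -1;  python3 -m jog '[{"x":0,"y":0,"z":-2,"ax":0,"ay":0,"az":0},{"x":0,"y":0,"z":-6,"ax":0,"ay":0,"az":0},{"x":0,"y":0,"z":-10,"ax":0,"ay":0,"az":0},{"x":0,"y":0,"z":-10,"ax":0,"ay":0,"az":0},{"x":0,"y":0,"z":-10,"ax":0,"ay":0,"az":0},{"x":0,"y":0,"z":-10,"ax":0,"ay":0,"az":0}]'
python3 g.py .4335 -.1677 .1 83; python3 look.py p6
```

```text
time_s: 7.95
eef_pos: [0.6321, -0.0921, 0.0453]
ee_rot: [-0.0, 0.061, 0.998, 0.0]
ft_force: [-1.7, -0.3, -0.3]
opening: 0.468
time_s: 8.45
eef_pos: [0.6322, -0.0921, 0.0453]
ee_rot: [0.0, 0.061, 0.998, -0.0]
ft_force: [-0.5, 0.5, -0.7]
opening: 1.004
time_s: 9.05
eef_pos: [0.6316, -0.092, 0.1441]
ee_rot: [-0.001, 0.061, 0.998, 0.0]
ft_force: [-0.1, -0.3, 0.4]
opening: 1.004
t 9.05 pos [ 0.6316 -0.092   0.1441] yaw 83.0 j [-0.22  0.63  1.5  -0.    1.02 -1.67] open 1.004
shift cm [18.73 -9.93  4.44] rot deg [ 0.01 -0.1  -0.01]
```

View pics/p6.png

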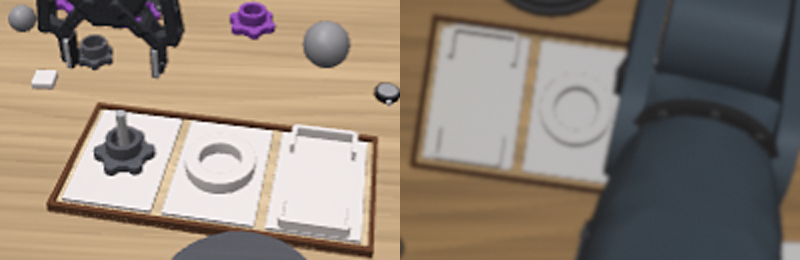

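The large collar sits flat on the plate around the post (124,150). Now the small collar.

```bash
python3 -m jog '[{"x":3,"y":-1.6,"z":0,"ax":0,"ay":0,"az":0},{"x":7,"y":-3.7,"z":0,"ax":0,"ay":0,"az":0},{"x":11,"y":-5.8,"z":0,"ax":0,"ay":0,"az":0},{"x":15,"y":-8,"z":0,"ax":0,"ay":0,"az":0},{"x":18,"y":-9.6,"z":2,"ax":0,"ay":0,"az":0},{"x":18.7,"y":-9.93,"z":4.4,"ax":0,"ay":0,"az":0},{"x":18.7,"y":-9.93,"z":6,"ax":0,"ay":0,"az":0},{"x":18.7,"y":-9.93,"z":6,"ax":0,"ay":0,"az":0},{"x":18.7,"y":-9.93,"z":6,"ax":0,"ay":0,"az":0},{"x":18.7,"y":-9.93,"z":6,"ax":0,"ay":0,"az":0}]'
python3 g.py .434 -.1677 .036 83
```

```text
time_s: 10.15
eef_pos: [0.435, -0.1679, 0.0858]
ee_rot: [0.0, 0.061, 0.998, -0.0]
ft_force: [0.4, 0.3, 0.1]
opening: 1.002
t 10.15 pos [ 0.435  -0.1679  0.0858] yaw 83.0 j [-0.47  0.46  1.99 -0.    0.69 -1.92] open 1.002
shift cm [0.1  0.01 4.98] rot deg [-0.02  0.04  0.02]
```

```bash
python3 -m jog '[{"x":0.05,"y":0,"z":2,"ax":0,"ay":0,"az":0},{"x":0.05,"y":0,"z":4,"ax":0,"ay":0,"az":0},{"x":0.05,"y":0,"z":5,"ax":0,"ay":0,"az":0},{"x":0.05,"y":0,"z":5,"ax":0,"ay":0,"az":0},{"x":0.05,"y":0,"z":5,"ax":0,"ay":0,"az":0}]'
python3 g.py .434 -.1677 .036 83
python3 -m jog '[{"x":0,"y":0,"z":0,"ax":0,"ay":0,"az":0},{"x":0,"y":0,"z":0,"ax":0,"ay":0,"az":0},{"x":0,"y":0,"z":0,"ax":0,"ay":0,"az":0},{"x":0,"y":0,"z":0,"ax":0,"ay":0,"az":0},{"x":0,"y":0,"z":0,"ax":0,"ay":0,"az":0},{"x":0,"y":0,"z":0,"ax":0,"ay":0,"az":0},{"x":0,"y":0,"z":0,"ax":0,"ay":0,"az":0},{"x":0,"y":0,"z":0,"ax":0,"ay":0,"az":0}]' 1 40; python3 -m jog '[{"x":0,"y":0,"z":-2,"ax":0,"ay":0,"az":0},{"x":0,"y":0,"z":-5,"ax":0,"ay":0,"az":0},{"x":0,"y":0,"z":-9,"ax":0,"ay":0,"az":0},{"x":0,"y":0,"z":-13,"ax":0,"ay":0,"az":0},{"x":0,"y":0,"z":-14,"ax":0,"ay":0,"az":0},{"x":0,"y":0,"z":-14,"ax":0,"ay":0,"az":0},{"x":0,"y":0,"z":-14,"ax":0,"ay":0,"az":0}]' 
python3 g.py .632 -.0918 .172 83
```

```text
time_s: 10.65
eef_pos: [0.4344, -0.1679, 0.0359]
ee_rot: [0.0, 0.061, 0.998, -0.0]
ft_force: [-0.0, -0.2, 1.0]
opening: 0.996
t 10.65 pos [ 0.4344 -0.1679  0.0359] yaw 83.0 j [-0.47  0.56  2.01 -0.    0.57 -1.92] open 0.996
shift cm [ 0.04  0.02 -0.01] rot deg [-0.01  0.03  0.  ]
time_s: 11.45
eef_pos: [0.4342, -0.1679, 0.036]
ee_rot: [0.0, 0.061, 0.998, -0.0]
ft_force: [-2.1, 0.5, 10.6]
opening: 0.426
time_s: 12.15
eef_pos: [0.4334, -0.1675, 0.1741]
ee_rot: [-0.001, 0.061, 0.998, 0.0]
ft_force: [0.6, 0.0, -1.8]
opening: 0.425
t 12.15 pos [ 0.4334 -0.1675  0.1741] yaw 83.0 j [-0.47  0.3   1.94  0.    0.9  -1.92] open 0.425
shift cm [-18.79   9.94   0.19] rot deg [ 0.03 -0.09 -0.01]
```

```bash
python3 -m jog '[{"x":-1.5,"y":0.8,"z":0,"ax":0,"ay":0,"az":0},{"x":-4,"y":2.1,"z":0,"ax":0,"ay":0,"az":0},{"x":-7,"y":3.7,"z":0,"ax":0,"ay":0,"az":0},{"x":-10,"y":5.3,"z":0,"ax":0,"ay":0,"az":0},{"x":-13,"y":6.9,"z":0,"ax":0,"ay":0,"az":0},{"x":-16,"y":8.5,"z":0,"ax":0,"ay":0,"az":0},{"x":-18,"y":9.5,"z":0,"ax":0,"ay":0,"az":0},{"x":-18.75,"y":9.94,"z":0,"ax":0,"ay":0,"az":0},{"x":-18.75,"y":9.94,"z":0,"ax":0,"ay":0,"az":0},{"x":-18.75,"y":9.94,"z":0,"ax":0,"ay":0,"az":0}]' 
python3 g.py .632 -.0918 .08 83
python3 look.py p7; python3 - <<'E'
from h import *
d=np.load("d_scene.npy"); P=cloud("scene",d)[1]
Q=P[(np.hypot(P[:,0]-.632,P[:,1]+.091)<.05)&(P[:,2]>.085)]
for lo in np.arange(.1,.185,.006):
    S=Q[(Q[:,2]>lo)&(Q[:,2]<=lo+.006)]
    if len(S)>3: print(lo.round(3),len(S),S.min(0).round(4),S.max(0).round(4))
E
```

```text
time_s: 13.15
eef_pos: [0.631, -0.0923, 0.1741]
ee_rot: [-0.001, 0.061, 0.998, 0.0]
ft_force: [-0.1, 0.7, -0.2]
opening: 0.424
t 13.15 pos [ 0.631  -0.0923  0.1741] yaw 83.0 j [-0.22  0.59  1.48 -0.    1.08 -1.67] open 0.424
shift cm [-0.11  0.06  9.41] rot deg [ 0.   -0.13 -0.02]
0.136 35 [ 0.6205 -0.118   0.1379] [ 0.6568 -0.0662  0.142 ]
0.142 64 [ 0.6155 -0.1166  0.142 ] [ 0.6578 -0.067   0.148 ]
0.148 90 [ 0.6145 -0.1129  0.148 ] [ 0.6585 -0.0672  0.154 ]
0.154 82 [ 0.615  -0.117   0.1541] [ 0.6506 -0.0671  0.16  ]
0.16 95 [ 0.615  -0.1211  0.1602] [ 0.6494 -0.064   0.1659]
0.166 98 [ 0.6138 -0.1227  0.1662] [ 0.6503 -0.0601  0.1719]
0.172 45 [ 0.6188 -0.1244  0.172 ] [ 0.6458 -0.0602  0.1778]
0.178 48 [ 0.6206 -0.1236  0.1781] [ 0.6449 -0.0597  0.1838]
0.184 42 [ 0.6194 -0.1227  0.1841] [ 0.6464 -0.0601  0.1899]
```

View pics/p7.png

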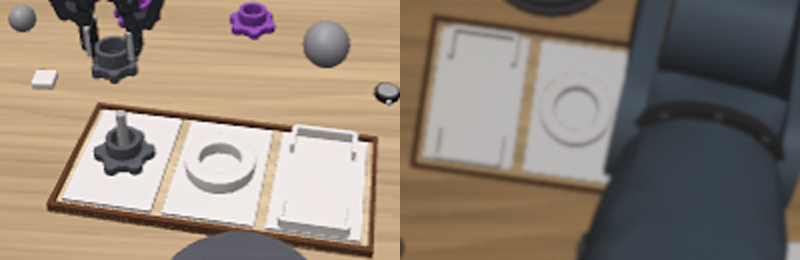

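```bash
python3 -m jog '[{"x":-0.1,"y":0.06,"z":1,"ax":0,"ay":-0.1,"az":0},{"x":-0.11,"y":0.06,"z":3,"ax":0,"ay":-0.1,"az":0},{"x":-0.11,"y":0.06,"z":5,"ax":0,"ay":-0.1,"az":0},{"x":-0.11,"y":0.06,"z":7,"ax":0,"ay":-0.1,"az":0},{"x":-0.11,"y":0.06,"z":8.5,"ax":0,"ay":-0.1,"az":0},{"x":-0.11,"y":0.06,"z":9.1,"ax":0,"ay":-0.1,"az":0},{"x":-0.11,"y":0.06,"z":9.4,"ax":0,"ay":-0.1,"az":0},{"x":-0.11,"y":0.06,"z":9.4,"ax":0,"ay":-0.1,"az":0},{"x":-0.11,"y":0.06,"z":9.4,"ax":0,"ay":-0.1,"az":0}]' 
python3 g.py .632 -.0918 .078 83; python3 look.py p8
```

```text
time_s: 14.15
eef_pos: [0.6338, -0.0917, 0.0821]
ee_rot: [0.001, 0.061, 0.998, -0.0]
ft_force: [-0.1, -0.1, -1.3]
opening: 0.428
t 14.15 pos [ 0.6338 -0.0917  0.0821] yaw 83.0 j [-0.22  0.71  1.52  0.    0.91 -1.67] open 0.428
shift cm [ 0.18 -0.03  0.41] rot deg [-0.01  0.17 -0.01]
```

View pics/p8.png

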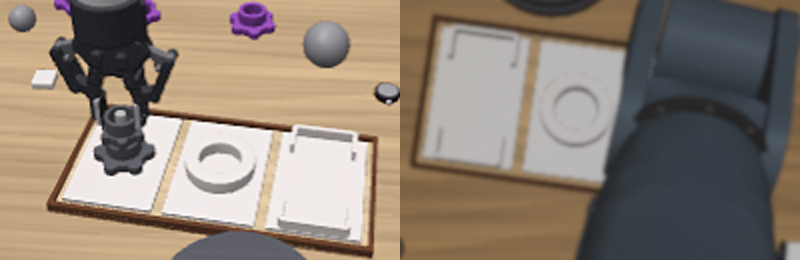

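The small collar is on the post (121,120), just above the large hub. Lowering and releasing.

```bash
python3 -m jog '[{"x":0.1,"y":0,"z":0.2,"ax":0,"ay":0.1,"az":0},{"x":0.1,"y":0,"z":0.35,"ax":0,"ay":0.1,"az":0},{"x":0.1,"y":0,"z":0.35,"ax":0,"ay":0.1,"az":0}]'; python3 -m jog '[{"x":0,"y":0,"z":0,"ax":0,"ay":0,"az":0},{"x":0,"y":0,"z":0,"ax":0,"ay":0,"az":0},{"x":0,"y":0,"z":0,"ax":0,"ay":0,"az":0},{"x":0,"y":0,"z":0,"ax":0,"ay":0,"az":0},{"x":0,"y":0,"z":0,"ax":0,"ay":0,"az":0}]' -1;  python3 -m jog '[{"x":0,"y":0,"z":-2,"ax":0,"ay":0,"az":0},{"x":0,"y":0,"z":-6,"ax":0,"ay":0,"az":0},{"x":0,"y":0,"z":-9,"ax":0,"ay":0,"az":0},{"x":0,"y":0,"z":-9,"ax":0,"ay":0,"az":0},{"x":0,"y":0,"z":-9,"ax":0,"ay":0,"az":0},{"x":0,"y":0,"z":-9,"ax":0,"ay":0,"az":0}]'
python3 g.py .4243 .1477 .12 83; python3 look.py p9
```

```text
time_s: 14.55
eef_pos: [0.6324, -0.0914, 0.0781]
ee_rot: [0.0, 0.061, 0.998, -0.0]
ft_force: [-1.5, 0.6, 3.2]
opening: 0.423
time_s: 15.05
eef_pos: [0.6324, -0.0915, 0.0777]
ee_rot: [0.0, 0.061, 0.998, 0.0]
ft_force: [0.0, 0.0, 1.2]
opening: 0.999
time_s: 15.65
eef_pos: [0.6318, -0.0913, 0.1666]
ee_rot: [-0.001, 0.061, 0.998, 0.0]
ft_force: [0.8, 0.3, -0.6]
opening: 0.997
t 15.65 pos [ 0.6318 -0.0913  0.1666] yaw 83.0 j [-0.22  0.6   1.48 -0.    1.06 -1.66] open 0.997
shift cm [23.5  21.19  4.7 ] rot deg [ 0.01 -0.11 -0.01]
```

View pics/p9.png

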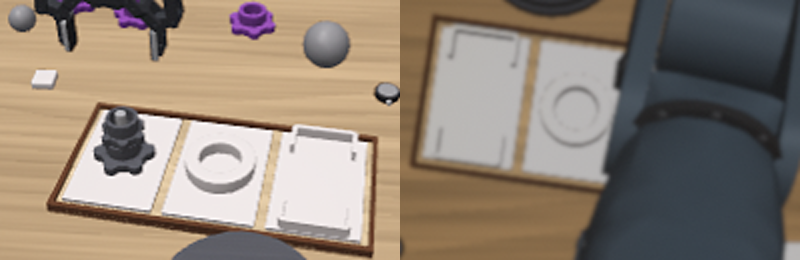

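The stack is on the post (122,140), upright. Next, the large ball.

```bash
python3 -m jog '[{"x":2.6,"y":2.4,"z":0,"ax":0,"ay":0,"az":0},{"x":5.2,"y":4.7,"z":0,"ax":0,"ay":0,"az":0},{"x":7.8,"y":7.1,"z":0,"ax":0,"ay":0,"az":0},{"x":10.4,"y":9.4,"z":0,"ax":0,"ay":0,"az":0},{"x":13,"y":11.8,"z":0,"ax":0,"ay":0,"az":0},{"x":15.6,"y":14.1,"z":0,"ax":0,"ay":0,"az":0},{"x":18.2,"y":16.4,"z":1,"ax":0,"ay":0,"az":0},{"x":20.8,"y":18.8,"z":2,"ax":0,"ay":0,"az":0},{"x":23.5,"y":21.2,"z":4,"ax":0,"ay":0,"az":0},{"x":23.5,"y":21.2,"z":4.7,"ax":0,"ay":0,"az":0},{"x":23.5,"y":21.2,"z":4.7,"ax":0,"ay":0,"az":0},{"x":23.5,"y":21.2,"z":4.7,"ax":0,"ay":0,"az":0}]'
python3 g.py .4243 .1477 .032 83
python3 - <<'E'
from h import *
from scipy.optimize import least_squares
im,d=viewer.get_image("scene");P=cloud("scene",d)[1]
Q=P[(np.hypot(P[:,0]-.425,P[:,1]-.148)<.036)&(P[:,2]>.01)&(P[:,2]<.07)]
print(len(Q),least_squares(lambda p:np.linalg.norm(Q-p,axis=1)-.032,[.425,.148,.032],loss="soft_l1",f_scale=.002).x.round(4))
cv2.imwrite("pics/s10.png",cv2.resize(im[70:250,280:500],None,fx=3,fy=3))
E
```

```text
time_s: 16.95
eef_pos: [0.4257, 0.1473, 0.1209]
ee_rot: [0.0, 0.061, 0.998, -0.0]
ft_force: [1.0, -1.4, -0.1]
opening: 0.999
t 16.95 pos [0.4257 0.1473 0.1209] yaw 83.0 j [ 0.23  0.37  2.01 -0.    0.76 -1.22] open 0.999
shift cm [0.15 0.03 8.89] rot deg [-0.    0.02 -0.03]
443 [0.4233 0.1479 0.0313]
```

View pics/s10.png

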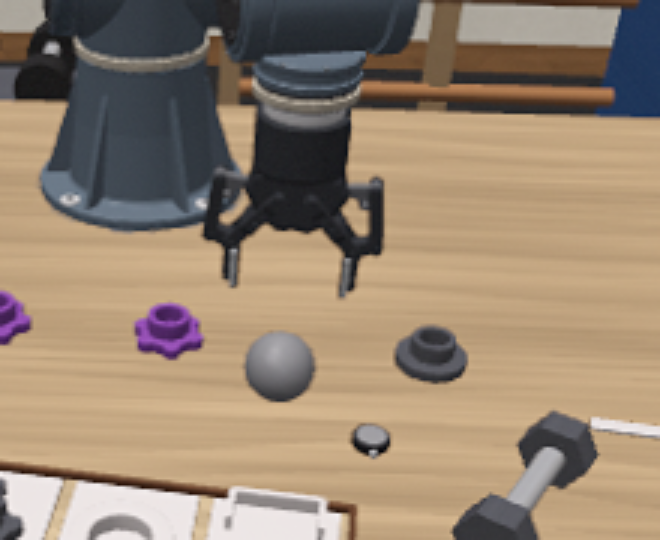

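```bash
python3 -m jog '[{"x":0.15,"y":0.03,"z":1,"ax":0,"ay":0,"az":0},{"x":0.15,"y":0.03,"z":3,"ax":0,"ay":0,"az":0},{"x":0.15,"y":0.03,"z":5,"ax":0,"ay":0,"az":0},{"x":0.15,"y":0.03,"z":7,"ax":0,"ay":0,"az":0},{"x":0.15,"y":0.03,"z":8.5,"ax":0,"ay":0,"az":0},{"x":0.15,"y":0.03,"z":8.9,"ax":0,"ay":0,"az":0},{"x":0.15,"y":0.03,"z":8.9,"ax":0,"ay":0,"az":0},{"x":0.15,"y":0.03,"z":8.9,"ax":0,"ay":0,"az":0}]'
python3 g.py .4243 .1477 .032 83
python3 -m jog '[{"x":0,"y":0,"z":0,"ax":0,"ay":0,"az":0},{"x":0,"y":0,"z":0,"ax":0,"ay":0,"az":0},{"x":0,"y":0,"z":0,"ax":0,"ay":0,"az":0},{"x":0,"y":0,"z":0,"ax":0,"ay":0,"az":0},{"x":0,"y":0,"z":0,"ax":0,"ay":0,"az":0},{"x":0,"y":0,"z":0,"ax":0,"ay":0,"az":0}]' 1 30
python3 - <<'E'
from h import *
im,d=viewer.get_image("scene")
cv2.imwrite("pics/s11.png",cv2.resize(im[90:250,300:460],None,fx=3.5,fy=3.5))
E
```

```text
time_s: 17.8
eef_pos: [0.424, 0.1481, 0.0322]
ee_rot: [0.0, 0.061, 0.998, 0.0]
ft_force: [0.7, 0.9, 0.1]
opening: 0.999
t 17.8 pos [0.424  0.1481 0.0322] yaw 83.0 j [ 0.23  0.55  2.05 -0.    0.54 -1.22] open 0.999
shift cm [-0.04 -0.03  0.02] rot deg [ 0.02  0.04 -0.02]
time_s: 18.4
eef_pos: [0.4243, 0.1485, 0.0326]
ee_rot: [0.001, 0.061, 0.998, 0.0]
ft_force: [-0.1, 2.9, 6.0]
opening: 0.726
```

View pics/s11.png

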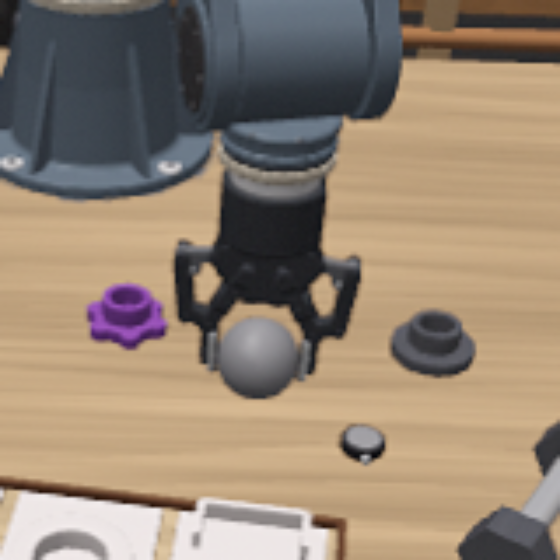

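The ball is gripped between the pads (258,355). Lifting.

```bash
python3 -m jog '[{"x":0,"y":0,"z":-1.5,"ax":0,"ay":0,"az":0},{"x":0,"y":0,"z":-4,"ax":0,"ay":0,"az":0},{"x":0,"y":0,"z":-7,"ax":0,"ay":0,"az":0},{"x":0,"y":0,"z":-10,"ax":0,"ay":0,"az":0},{"x":0,"y":0,"z":-10,"ax":0,"ay":0,"az":0},{"x":0,"y":0,"z":-10,"ax":0,"ay":0,"az":0}]'
python3 g.py .6458 .0195 .133 83
```

```text
time_s: 19.05
eef_pos: [0.4236, 0.1482, 0.1321]
ee_rot: [0.001, 0.061, 0.998, 0.0]
ft_force: [0.1, -0.7, -1.6]
opening: 0.729
t 19.05 pos [0.4236 0.1482 0.1321] yaw 83.0 j [ 0.23  0.35  2.01  0.    0.78 -1.22] open 0.729
shift cm [-23.62 -10.06  -0.07] rot deg [ 0.03  0.08 -0.  ]
```

```bash
python3 -m jog '[{"x":-1.5,"y":-0.6,"z":0,"ax":0,"ay":0,"az":0},{"x":-4,"y":-1.7,"z":0,"ax":0,"ay":0,"az":0},{"x":-7,"y":-3,"z":0,"ax":0,"ay":0,"az":0},{"x":-10,"y":-4.3,"z":0,"ax":0,"ay":0,"az":0},{"x":-13,"y":-5.5,"z":0,"ax":0,"ay":0,"az":0},{"x":-16,"y":-6.8,"z":0,"ax":0,"ay":0,"az":0},{"x":-19,"y":-8.1,"z":0,"ax":0,"ay":0,"az":0},{"x":-22,"y":-9.4,"z":0,"ax":0,"ay":0,"az":0},{"x":-23.3,"y":-9.9,"z":0,"ax":0,"ay":0,"az":0},{"x":-23.6,"y":-10.06,"z":0,"ax":0,"ay":0,"az":0},{"x":-23.6,"y":-10.06,"z":0,"ax":0,"ay":0,"az":0},{"x":-23.6,"y":-10.06,"z":0,"ax":0,"ay":0,"az":0}]'
python3 g.py .6458 .0195 .051 83;python3 look.py p12; python3 - <<'E'
from h import *
from scipy.optimize import least_squares
P=cloud("scene",np.load("d_scene.npy"))[1]
Q=P[(np.hypot(P[:,0]-.646,P[:,1]-.02)<.036)&(P[:,2]>.09)&(P[:,2]<.15)]
print(len(Q),least_squares(lambda p:np.linalg.norm(Q-p,axis=1)-.032,[.645,.02,.13],loss="soft_l1",f_scale=.002).x.round(4))
E
```

```text
time_s: 20.25
eef_pos: [0.6447, 0.0197, 0.131]
ee_rot: [-0.001, 0.061, 0.998, -0.0]
ft_force: [-0.3, 0.2, -1.8]
opening: 0.728
t 20.25 pos [0.6447 0.0197 0.131 ] yaw 83.0 j [-0.04  0.65  1.48  0.    1.01 -1.49] open 0.728
shift cm [-0.12 -0.    8.  ] rot deg [-0.01 -0.09  0.01]
508 [0.6442 0.0198 0.1298]
```

View pics/p12.png

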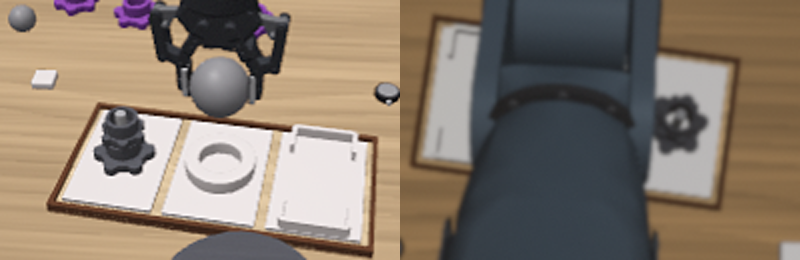

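```bash
python3 -m jog '[{"x":-0.1,"y":0,"z":1,"ax":0,"ay":-0.1,"az":0},{"x":-0.12,"y":0,"z":3,"ax":0,"ay":-0.1,"az":0},{"x":-0.12,"y":0,"z":5,"ax":0,"ay":-0.1,"az":0},{"x":-0.12,"y":0,"z":6.5,"ax":0,"ay":-0.1,"az":0},{"x":-0.12,"y":0,"z":7.3,"ax":0,"ay":-0.1,"az":0},{"x":-0.12,"y":0,"z":7.7,"ax":0,"ay":-0.1,"az":0},{"x":-0.12,"y":0,"z":7.7,"ax":0,"ay":-0.1,"az":0},{"x":-0.12,"y":0,"z":7.7,"ax":0,"ay":-0.1,"az":0}]'
python3 g.py .6463 .0195 .052 83;python3 look.py p13
```

```text
time_s: 21.15
eef_pos: [0.6471, 0.0194, 0.0555]
ee_rot: [0.001, 0.061, 0.998, -0.0]
ft_force: [1.0, 0.4, -0.6]
opening: 0.73
t 21.15 pos [0.6471 0.0194 0.0555] yaw 83.0 j [-0.04  0.76  1.51 -0.    0.87 -1.49] open 0.73
shift cm [0.09 0.   0.35] rot deg [ 0.    0.17 -0.  ]
```

View pics/p13.png

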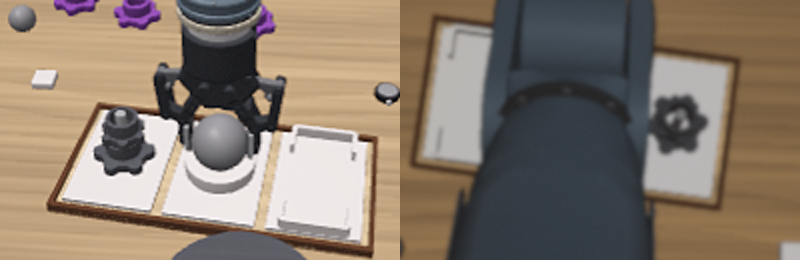

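The ball is centred just above the ring (220,145). Lowering 3 mm and releasing; the opening is limited so the fingers stay clear of the stack.

```bash
python3 -m jog '[{"x":0.09,"y":0,"z":0.2,"ax":0,"ay":0.15,"az":0},{"x":0.09,"y":0,"z":0.35,"ax":0,"ay":0.15,"az":0},{"x":0.09,"y":0,"z":0.35,"ax":0,"ay":0.15,"az":0},{"x":0.09,"y":0,"z":0.35,"ax":0,"ay":0.15,"az":0}]'; python3 -m jog '[{"x":0,"y":0,"z":0,"ax":0,"ay":0,"az":0},{"x":0,"y":0,"z":0,"ax":0,"ay":0,"az":0},{"x":0,"y":0,"z":0,"ax":0,"ay":0,"az":0},{"x":0,"y":0,"z":0,"ax":0,"ay":0,"az":0},{"x":0,"y":0,"z":0,"ax":0,"ay":0,"az":0}]' -1;  python3 -m jog '[{"x":0,"y":0,"z":-1.5,"ax":0,"ay":0,"az":0},{"x":0,"y":0,"z":-5,"ax":0,"ay":0,"az":0},{"x":0,"y":0,"z":-9,"ax":0,"ay":0,"az":0},{"x":0,"y":0,"z":-12,"ax":0,"ay":0,"az":0},{"x":0,"y":0,"z":-14,"ax":0,"ay":0,"az":0},{"x":0,"y":0,"z":-14,"ax":0,"ay":0,"az":0},{"x":0,"y":0,"z":-14,"ax":0,"ay":0,"az":0}]'
python3 g.py .547 -.3453 .15 22.4; python3 look.py p14
```

```text
time_s: 21.65
eef_pos: [0.6458, 0.0194, 0.0516]
ee_rot: [-0.0, 0.061, 0.998, 0.0]
ft_force: [-3.3, -0.5, 4.4]
opening: 0.733
time_s: 22.15
eef_pos: [0.6458, 0.0195, 0.0512]
ee_rot: [-0.0, 0.061, 0.998, 0.0]
ft_force: [0.3, -0.2, -0.3]
opening: 0.999
time_s: 22.85
eef_pos: [0.6458, 0.0194, 0.1916]
ee_rot: [-0.0, 0.061, 0.998, 0.0]
ft_force: [-0.2, 0.4, -0.7]
opening: 1.003
t 22.85 pos [0.6458 0.0194 0.1916] yaw 83.0 j [-0.04  0.58  1.44  0.    1.12 -1.49] open 1.003
shift cm [  5.36 -37.41   4.16] rot deg [-1.00e-02 -1.00e-02  6.06e+01]
```

View pics/p14.png

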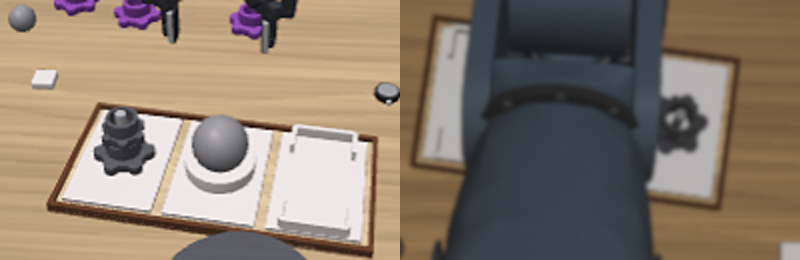

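The ball rests in the ring (220,143). Correction: I actually commanded full opening there, not a limited one; nothing was touched. Next, the short dumbbell.

```bash
python3 -m jog '[{"x":0.5,"y":-3.4,"z":0,"ax":0,"ay":0,"az":5},{"x":1,"y":-6.8,"z":0,"ax":0,"ay":0,"az":11},{"x":1.5,"y":-10.2,"z":0,"ax":0,"ay":0,"az":17},{"x":2,"y":-13.6,"z":0,"ax":0,"ay":0,"az":23},{"x":2.5,"y":-17,"z":0,"ax":0,"ay":0,"az":29},{"x":3,"y":-20.4,"z":0,"ax":0,"ay":0,"az":35},{"x":3.5,"y":-24,"z":0,"ax":0,"ay":0,"az":41},{"x":4,"y":-28,"z":1,"ax":0,"ay":0,"az":47},{"x":4.6,"y":-32,"z":2,"ax":0,"ay":0,"az":53},{"x":5.36,"y":-36,"z":3,"ax":0,"ay":0,"az":59},{"x":5.36,"y":-37.4,"z":4.1,"ax":0,"ay":0,"az":60.6},{"x":5.36,"y":-37.4,"z":4.1,"ax":0,"ay":0,"az":60.6}]'
python3 -m jog '[{"x":0,"y":0,"z":0,"ax":0,"ay":0,"az":0},{"x":0,"y":0,"z":0,"ax":0,"ay":0,"az":0},{"x":0,"y":0,"z":0,"ax":0,"ay":0,"az":0}]'
python3 g.py .547 -.3453 .026 22.4
python3 - <<'E'
from h import *
im,d=viewer.get_image("scene")
cv2.imwrite("pics/s15.png",cv2.resize(im[90:260,110:330],None,fx=3,fy=3))
P=cloud("scene",d)[1]
Q=P[(np.hypot(P[:,0]-.547,P[:,1]+.345)<.075)&(P[:,2]>.012)&(P[:,2]<.06)]
print([np.round(v,4) for v in cv2.minAreaRect(Q[:,:2].astype(np.float32))])
E
```

```text
time_s: 24.15
eef_pos: [0.5457, -0.3461, 0.1477]
ee_rot: [-0.002, 0.557, 0.83, -0.0]
ft_force: [0.4, 0.9, -0.0]
opening: 0.999
time_s: 24.45
eef_pos: [0.5477, -0.3441, 0.1508]
ee_rot: [-0.0, 0.555, 0.832, -0.0]
ft_force: [0.3, 0.5, 0.2]
opening: 1.004
t 24.45 pos [ 0.5477 -0.3441  0.1508] yaw 22.5 j [-0.63  0.63  1.47 -0.    1.04 -1.03] open 1.004
shift cm [-0.08 -0.11 12.48] rot deg [-0.02 -0.    0.12]
[array([ 0.5496, -0.3451]), array([0.0435, 0.121 ]), np.float64(21.4469)]
```

View pics/s15.png

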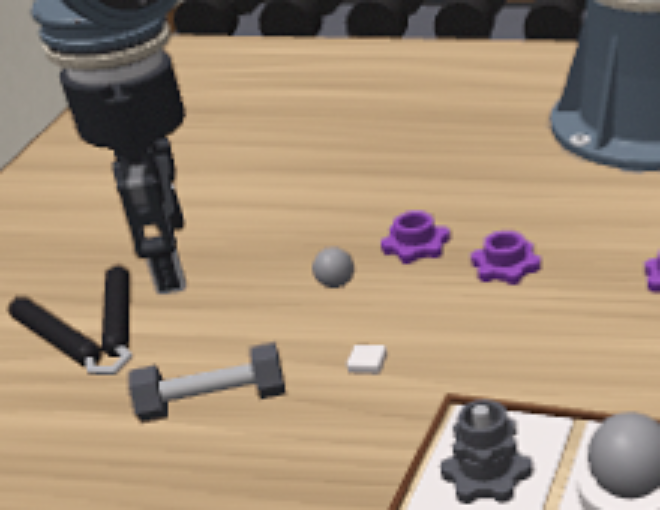

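```bash
python3 -m jog '[{"x":-0.05,"y":-0.1,"z":2,"ax":0,"ay":0,"az":0},{"x":-0.08,"y":-0.11,"z":5,"ax":0,"ay":0,"az":0},{"x":-0.08,"y":-0.11,"z":8,"ax":0,"ay":0,"az":0},{"x":-0.08,"y":-0.11,"z":10,"ax":0,"ay":0,"az":0},{"x":-0.08,"y":-0.11,"z":11.5,"ax":0,"ay":0,"az":0},{"x":-0.08,"y":-0.11,"z":12.2,"ax":0,"ay":0,"az":0},{"x":-0.08,"y":-0.11,"z":12.45,"ax":0,"ay":0,"az":0},{"x":-0.08,"y":-0.11,"z":12.45,"ax":0,"ay":0,"az":0},{"x":-0.08,"y":-0.11,"z":12.45,"ax":0,"ay":0,"az":0}]'
python3 g.py .547 -.3453 .026 22.4
python3 - <<'E'
from h import *
im,d=viewer.get_image("scene")
cv2.imwrite("pics/s16.png",cv2.resize(im[110:260,110:280],None,fx=3.5,fy=3.5))
E
```

```text
time_s: 25.4
eef_pos: [0.5467, -0.3467, 0.0268]
ee_rot: [0.0, 0.556, 0.831, -0.0]
ft_force: [0.1, 1.1, -0.7]
opening: 0.997
t 25.4 pos [ 0.5467 -0.3467  0.0268] yaw 22.4 j [-0.64  0.8   1.51 -0.    0.83 -1.03] open 0.997
shift cm [0.12 0.08 0.08] rot deg [ 0.    0.05 -0.  ]
```

View pics/s16.png

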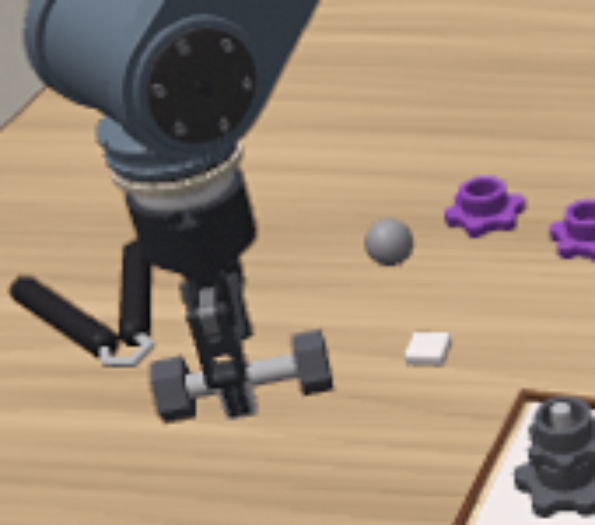

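The fingers straddle the handle near its centre (230,375). Closing.

```bash
python3 -m jog '[{"x":0.1,"y":0.08,"z":0,"ax":0,"ay":0,"az":0},{"x":0.1,"y":0.08,"z":0,"ax":0,"ay":0,"az":0},{"x":0.1,"y":0.08,"z":0,"ax":0,"ay":0,"az":0},{"x":0.1,"y":0.08,"z":0,"ax":0,"ay":0,"az":0},{"x":0.1,"y":0.08,"z":0,"ax":0,"ay":0,"az":0},{"x":0.1,"y":0.08,"z":0,"ax":0,"ay":0,"az":0},{"x":0.1,"y":0.08,"z":0,"ax":0,"ay":0,"az":0},{"x":0.1,"y":0.08,"z":0,"ax":0,"ay":0,"az":0},{"x":0.1,"y":0.08,"z":0,"ax":0,"ay":0,"az":0},{"x":0.1,"y":0.08,"z":0,"ax":0,"ay":0,"az":0}]' 1 60
python3 g.py .547 -.3453 .026 22.4
python3 -m jog '[{"x":0,"y":0,"z":-1.5,"ax":0,"ay":0,"az":0},{"x":0,"y":0,"z":-4,"ax":0,"ay":0,"az":0},{"x":0,"y":0,"z":-7,"ax":0,"ay":0,"az":0},{"x":0,"y":0,"z":-10,"ax":0,"ay":0,"az":0},{"x":0,"y":0,"z":-13,"ax":0,"ay":0,"az":0},{"x":0,"y":0,"z":-16,"ax":0,"ay":0,"az":0},{"x":0,"y":0,"z":-17,"ax":0,"ay":0,"az":0},{"x":0,"y":0,"z":-17,"ax":0,"ay":0,"az":0},{"x":0,"y":0,"z":-17,"ax":0,"ay":0,"az":0},{"x":0,"y":0,"z":-17,"ax":0,"ay":0,"az":0}]'
python3 g.py .6597 .1307 .19 83
python3 - <<'E'
from h import *
im,d=viewer.get_image("scene")
cv2.imwrite("pics/s17.png",cv2.resize(im[50:260,70:280],None,fx=2.6,fy=2.6))
E
```

```text
time_s: 26.45
eef_pos: [0.5468, -0.3452, 0.026]
ee_rot: [-0.0, 0.556, 0.831, -0.0]
ft_force: [0.8, 1.8, 5.2]
opening: 0.19
t 26.45 pos [ 0.5468 -0.3452  0.026 ] yaw 22.4 j [-0.63  0.8   1.51 -0.    0.83 -1.03] open 0.19
shift cm [-0.02  0.01  0.  ] rot deg [-0.02 -0.01 -0.01]
time_s: 27.45
eef_pos: [0.5461, -0.3447, 0.1938]
ee_rot: [-0.002, 0.556, 0.831, -0.0]
ft_force: [-0.0, 0.4, -5.2]
opening: 0.186
t 27.45 pos [ 0.5461 -0.3447  0.1938] yaw 22.4 j [-0.63  0.58  1.44 -0.    1.13 -1.03] open 0.186
shift cm [39.62 28.62  0.43] rot deg [-4.000e-02 -2.400e-01 -6.061e+01]
```

View pics/s17.png

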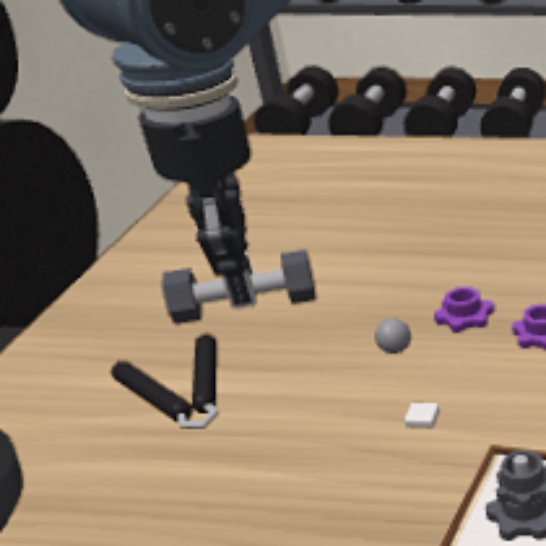

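The dumbbell is held level (238,288), wrist reads about 5 N. Carrying it to the cradle.

```bash
python3 -m jog '[{"x":1.5,"y":1.1,"z":0,"ax":0,"ay":0,"az":-2},{"x":4,"y":2.9,"z":0,"ax":0,"ay":0,"az":-6},{"x":7,"y":5.1,"z":0,"ax":0,"ay":0,"az":-10},{"x":10,"y":7.2,"z":0,"ax":0,"ay":0,"az":-15},{"x":13,"y":9.4,"z":0,"ax":0,"ay":0,"az":-20},{"x":16,"y":11.6,"z":0,"ax":0,"ay":0,"az":-25},{"x":19,"y":13.7,"z":0,"ax":0,"ay":0,"az":-30},{"x":22,"y":15.9,"z":0,"ax":0,"ay":0,"az":-35},{"x":25,"y":18.1,"z":0,"ax":0,"ay":0,"az":-40},{"x":28,"y":20.2,"z":0,"ax":0,"ay":0,"az":-45},{"x":30,"y":21.7,"z":0,"ax":0,"ay":0,"az":-50},{"x":31,"y":22.4,"z":0,"ax":0,"ay":0,"az":-54}]'
python3 -m jog '[{"x":0,"y":0,"z":0,"ax":0,"ay":0,"az":0},{"x":0,"y":0,"z":0,"ax":0,"ay":0,"az":0},{"x":0,"y":0,"z":0,"ax":0,"ay":0,"az":0}]'
python3 g.py .6597 .1307 .19 83
```

```text
time_s: 28.7
eef_pos: [0.6355, 0.03, 0.195]
ee_rot: [-0.001, 0.115, 0.993, 0.0]
ft_force: [-1.7, -0.3, -4.7]
opening: 0.188
time_s: 29.0
eef_pos: [0.6355, 0.0263, 0.1955]
ee_rot: [-0.001, 0.119, 0.993, -0.0]
ft_force: [-1.1, -0.3, -4.7]
opening: 0.187
t 29.0 pos [0.6355 0.0263 0.1955] yaw 76.3 j [-0.03  0.56  1.47 -0.    1.12 -1.36] open 0.187
shift cm [ 0.12 10.71  0.55] rot deg [-0.01 -0.08 -6.69]
```

```bash
python3 -m jog '[{"x":0,"y":1.5,"z":0,"ax":0,"ay":0,"az":-1},{"x":0,"y":4,"z":0,"ax":0,"ay":0,"az":-3},{"x":0.1,"y":7,"z":0.3,"ax":0,"ay":0,"az":-5},{"x":0.1,"y":9.5,"z":0.5,"ax":0,"ay":0,"az":-6.7},{"x":0.12,"y":10.7,"z":0.5,"ax":0,"ay":-0.1,"az":-6.7},{"x":0.12,"y":10.7,"z":0.5,"ax":0,"ay":-0.1,"az":-6.7},{"x":0.12,"y":10.7,"z":0.5,"ax":0,"ay":-0.1,"az":-6.7},{"x":0.12,"y":10.7,"z":0.5,"ax":0,"ay":-0.1,"az":-6.7}]'
python3 g.py .6597 .1307 .039 83; python3 look.py p18; python3 - <<'E'
from h import *
P=cloud("scene",np.load("d_scene.npy"))[1]
Q=P[(np.hypot(P[:,0]-.66,P[:,1]-.131)<.085)&(P[:,2]>.13)]
Q=Q[Q[:,2]<.205]; 
u=np.array([np.cos(np.radians(-7)),np.sin(np.radians(-7))]); a=(Q[:,:2]-[.6597,.1307])@u; b=(Q[:,:2]-[.6597,.1307])@[-u[1],u[0]]
for s in(-1,1):
    S=Q[(s*a>.035)]; print(s,len(S),"a",a[s*a>.035].min().round(4),a[s*a>.035].max().round(4),"b",np.percentile(b[s*a>.035],[2,98]).round(4),"z",np.percentile(S[:,2],[2,98]).round(4))
E
```

```text
time_s: 29.8
eef_pos: [0.6597, 0.13, 0.1909]
ee_rot: [0.0, 0.061, 0.998, -0.0]
ft_force: [-0.9, -0.0, -4.2]
opening: 0.191
t 29.8 pos [0.6597 0.13   0.1909] yaw 83.0 j [ 0.13  0.63  1.36 -0.    1.15 -1.32] open 0.191
shift cm [ 0.02  0.07 15.19] rot deg [-0.02  0.05  0.01]
-1 90 a -0.0555 -0.0352 b [-0.01    0.0081] z [0.1899 0.2047]
1 484 a 0.037 0.0619 b [-0.0214  0.0193] z [0.1659 0.2047]
```

View pics/p18.png

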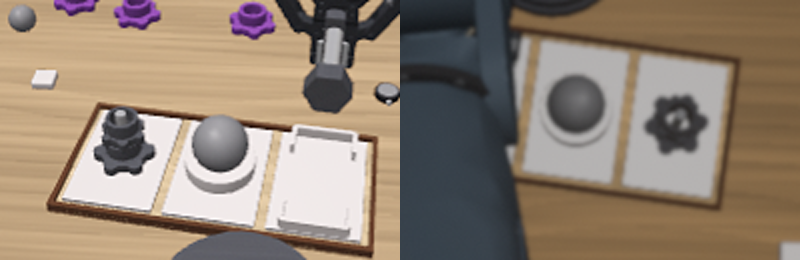

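```bash
python3 -m jog '[{"x":0,"y":0.05,"z":1,"ax":0,"ay":0,"az":0},{"x":0,"y":0.07,"z":3,"ax":0,"ay":0,"az":0},{"x":0,"y":0.07,"z":5.5,"ax":0,"ay":0,"az":0},{"x":0,"y":0.07,"z":8,"ax":0,"ay":0,"az":0},{"x":0,"y":0.07,"z":10.5,"ax":0,"ay":0,"az":0},{"x":0,"y":0.07,"z":12.5,"ax":0,"ay":0,"az":0},{"x":0,"y":0.07,"z":13.8,"ax":0,"ay":0,"az":0},{"x":0,"y":0.07,"z":14.5,"ax":0,"ay":0,"az":0},{"x":0,"y":0.07,"z":14.8,"ax":0,"ay":0,"az":0},{"x":0,"y":0.07,"z":14.8,"ax":0,"ay":0,"az":0},{"x":0,"y":0.07,"z":14.8,"ax":0,"ay":0,"az":0}]'
python3 g.py .6597 .1307 .038 83; python3 look.py p19
```

```text
time_s: 31.0
eef_pos: [0.6605, 0.1318, 0.0437]
ee_rot: [0.001, 0.06, 0.998, 0.0]
ft_force: [-0.6, 0.1, -4.6]
opening: 0.188
t 31.0 pos [0.6605 0.1318 0.0437] yaw 83.1 j [ 0.13  0.81  1.43 -0.    0.9  -1.32] open 0.188
shift cm [ 0.07 -0.12  0.57] rot deg [0.01 0.13 0.09]
```

View pics/p19.png

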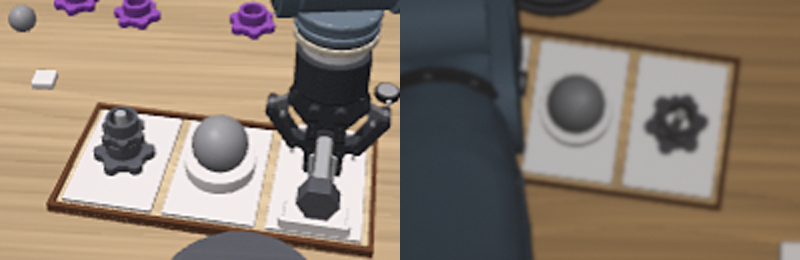

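The dumbbell is inside the cradle walls (near head at 318,195), about 5 mm above the plate. Lowering and releasing.

```bash
python3 -m jog '[{"x":0.05,"y":-0.1,"z":0.2,"ax":0,"ay":0.1,"az":0},{"x":0.05,"y":-0.1,"z":0.4,"ax":0,"ay":0.1,"az":0},{"x":0.05,"y":-0.1,"z":0.52,"ax":0,"ay":0.1,"az":0},{"x":0.05,"y":-0.1,"z":0.52,"ax":0,"ay":0.1,"az":0},{"x":0.05,"y":-0.1,"z":0.52,"ax":0,"ay":0.1,"az":0}]'; python3 -m jog '[{"x":0,"y":0,"z":0,"ax":0,"ay":0,"az":0},{"x":0,"y":0,"z":0,"ax":0,"ay":0,"az":0},{"x":0,"y":0,"z":0,"ax":0,"ay":0,"az":0},{"x":0,"y":0,"z":0,"ax":0,"ay":0,"az":0},{"x":0,"y":0,"z":0,"ax":0,"ay":0,"az":0}]' 0;  python3 -m jog '[{"x":0,"y":0,"z":-1.5,"ax":0,"ay":0,"az":0},{"x":0,"y":0,"z":-5,"ax":0,"ay":0,"az":0},{"x":0,"y":0,"z":-9,"ax":0,"ay":0,"az":0},{"x":0,"y":0,"z":-13,"ax":0,"ay":0,"az":0},{"x":0,"y":0,"z":-17,"ax":0,"ay":0,"az":0},{"x":0,"y":0,"z":-20,"ax":0,"ay":0,"az":0},{"x":0,"y":0,"z":-20,"ax":0,"ay":0,"az":0}]'
python3 g.py .3 .42 .25 83
```

```text
time_s: 31.6
eef_pos: [0.6594, 0.1307, 0.0381]
ee_rot: [-0.0, 0.06, 0.998, -0.0]
ft_force: [-5.1, -1.7, 4.9]
opening: 0.185
time_s: 32.1
eef_pos: [0.6594, 0.1308, 0.0375]
ee_rot: [-0.0, 0.06, 0.998, -0.0]
ft_force: [-0.2, 0.0, -0.5]
opening: 0.503
time_s: 32.8
eef_pos: [0.6612, 0.1311, 0.244]
ee_rot: [0.004, 0.06, 0.998, 0.001]
ft_force: [0.1, -0.4, 0.4]
opening: 0.499
t 32.8 pos [0.6612 0.1311 0.244 ] yaw 83.1 j [ 0.13  0.58  1.31  0.    1.24 -1.32] open 0.499
shift cm [39.32 24.35 -0.85] rot deg [0.12 0.45 0.1 ]
```

Moving the arm aside so both cameras see everything.

```bash
python3 -m jog '[{"x":3,"y":2,"z":0,"ax":0,"ay":0,"az":0},{"x":6,"y":4,"z":0,"ax":0,"ay":0,"az":0},{"x":9,"y":6,"z":0,"ax":0,"ay":0,"az":0},{"x":12,"y":8,"z":0,"ax":0,"ay":0,"az":0},{"x":16,"y":10,"z":0,"ax":0,"ay":0,"az":0},{"x":19,"y":12,"z":0,"ax":0,"ay":0,"az":0},{"x":23,"y":14,"z":0,"ax":0,"ay":0,"az":0},{"x":27,"y":17,"z":0,"ax":0,"ay":0,"az":0},{"x":31,"y":20,"z":0,"ax":0,"ay":0,"az":0},{"x":35,"y":22,"z":0,"ax":0,"ay":0,"az":0},{"x":35,"y":22,"z":0,"ax":0,"ay":0,"az":0},{"x":35,"y":22,"z":0,"ax":0,"ay":0,"az":0}]'
python3 look.py p20
python3 - <<'E'
from h import *
from scipy.optimize import least_squares
C={n:cloud(n,np.load(f"d_{n}.npy"))[1] for n in("scene","top")}
u=np.array([np.cos(np.radians(-7)),np.sin(np.radians(-7))]);v=np.array([-u[1],u[0]])
def mec(Q):
    c,r=cv2.minEnclosingCircle(Q[:,:2].astype(np.float32)); return np.round([*c,r],4)
for n,P in C.items():
    def near(c,r,z0,z1): return P[(np.hypot(P[:,0]-c[0],P[:,1]-c[1])<r)&(P[:,2]>z0)&(P[:,2]<z1)]
    for nm,z0,z1 in(("L flange",.019,.026),("S flange",.049,.056),("S hub",.068,.0745)):
        Q=near((.6325,-.0918),.045,z0,z1); print(n,nm,len(Q),mec(Q) if len(Q) else "")
    Q=near((.646,.0195),.034,.04,.1); print(n,"ball",least_squares(lambda p:np.linalg.norm(Q-p,axis=1)-.032,[.646,.02,.05],loss="soft_l1",f_scale=.002).x.round(4))
    Q=near((.6597,.1307),.085,.034,.09); print(n,"db",[np.round(x,4) for x in cv2.minAreaRect(Q[:,:2].astype(np.float32))],np.percentile(Q[:,2],98).round(4))
    Q=near((.3655,.2925),.03,.026,.036); print(n,"plain",mec(Q) if len(Q) else "")
    Q=near((.3686,-.2877),.03,.01,.07); print(n,"sball",least_squares(lambda p:np.linalg.norm(Q-p,axis=1)-.02,[.368,-.288,.02],loss="soft_l1",f_scale=.002).x.round(4))
    Q=near((.5737,.3355),.1,.012,.06); print(n,"long",[np.round(x,4) for x in cv2.minAreaRect(Q[:,:2].astype(np.float32))])
im=viewer.get_image("top")[0]; cv2.imwrite("pics/t21.png",im)
E
```

```text
time_s: 34.0
eef_pos: [0.3379, 0.3916, 0.2381]
ee_rot: [-0.0, 0.059, 0.998, 0.0]
ft_force: [0.0, 0.7, 0.3]
opening: 0.503
scene L flange 203 [ 0.6343 -0.0914  0.0346]
scene S flange 109 [ 0.6325 -0.0909  0.0269]
scene S hub 103 [ 0.6329 -0.0906  0.0196]
scene ball [0.6454 0.0197 0.0502]
scene db [array([0.655, 0.099]), array([0.1055, 0.1242]), np.float64(83.0741)] 0.0583
scene plain [0.3639 0.2947 0.0228]
scene sball [ 0.3683 -0.2884  0.0197]
scene long [array([0.5728, 0.3364]), array([0.0605, 0.1602]), np.float64(56.7849)]
top L flange 233 [ 0.6326 -0.0917  0.0356]
top S flange 115 [ 0.6324 -0.091   0.0273]
top S hub 102 [ 0.6313 -0.0916  0.0188]
top ball [0.6465 0.0193 0.0498]
top db [array([0.6557, 0.0994]), array([0.1063, 0.1206]), np.float64(83.004)] 0.055
top plain [0.3649 0.2928 0.0208]
top sball [ 0.3684 -0.2874  0.019 ]
top long [array([0.5738, 0.3354]), array([0.0609, 0.156 ]), np.float64(56.0525)]
```

View pics/p20.png

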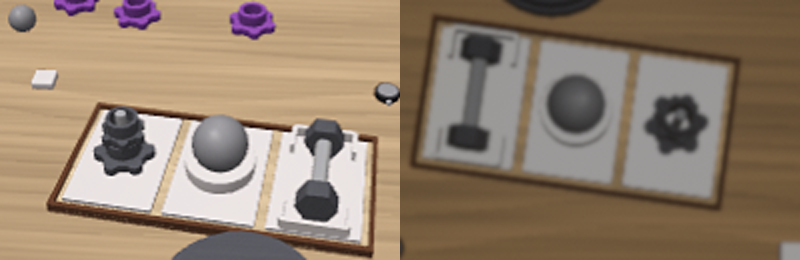

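View pics/t21.png

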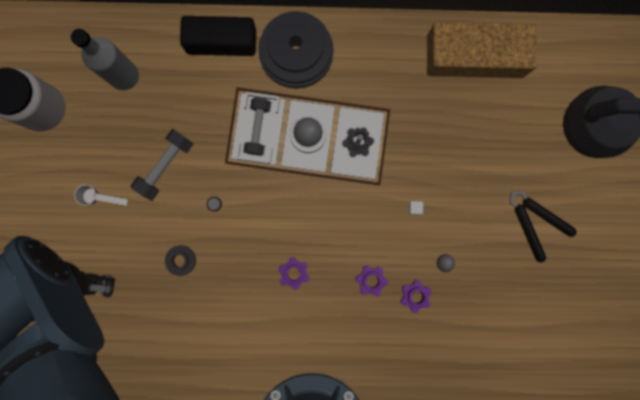

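```bash
python3 - <<'E'
from h import *
for n in("scene","top"):
    P=cloud(n,np.load(f"d_{n}.npy"))[1]
    Q=P[(abs(P[:,0]-.66)<.085)&(abs(P[:,1]-.131)<.045)&(P[:,2]>.034)&(P[:,2]<.09)]
    print([np.round(x,4) for x in cv2.minAreaRect(Q[:,:2].astype(np.float32))],np.percentile(Q[:,2],[50,90,98]).round(4))
s=manip.get_state(); print(s["time_s"],s["ft_force"].round(2),abs(s["joint_vel"]).max())
E
```

```text
[array([0.6589, 0.1306]), array([0.043, 0.124]), np.float64(83.8953)] [0.0425 0.0515 0.0526]
[array([0.6594, 0.1299]), array([0.0449, 0.1206]), np.float64(83.004)] [0.0424 0.0521 0.0543]
34.15 [ 0.61 -0.31  0.24] 0.007423361763346728
```

The dumbbell is centred within about 1 mm, with its top at about 52 mm, so it lies on its flats. Handing in.

```bash
python3 -c "
from station import manip
print(manip.finish_job())"
```

```text
the job is handed in; nothing more can be done
None
```

The caddy is packed and the job was handed in at about 34 s of the 112 s allowed; the system reports no verdict.

- **Collars:** The large star collar went over the post flange down, then the small one on top of it. Both sit within about 2 mm of the post's axis, with the flanges at the expected heights.
- **Ball:** The large ball is in the ring seat, within about 1 mm of centre. Its centre reads about 50 mm above the table; 51 mm was expected.
- **Dumbbell:** The short dumbbell lies on its flats in the cradle, within about 1 mm of centre and 1° of its direction. Its top is at about 52 mm, as expected.
- **Look-alikes:** The plain collar, small ball and long dumbbell read within about 2 mm of where they started. The purple collars look undisturbed in the last picture, though I did not measure them. The arm was parked clear of everything.

**Failed or disagreeing checks:**
- The two cameras differed by up to about 2 mm.
- One dumbbell fit picked up part of the ball, so I redid it on its own.
- The first move command was refused for missing values and did not move the arm.
- When releasing the ball I opened the gripper fully, although I had said I would open it only partly. Nothing was touched.

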